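# Draw the specimen carriers and zero the peak pointer

## Task

Get the load frame ready for the next batch: with the hook tool, catch every specimen carrier in the conditioning block by its wire loop, draw it up out of its deep well and stand it gently upright in the tray; fingers must not touch a carrier while it is still in its well. Hang the hook back in its rest when it is no longer needed, and, before or after, turn the gauge's reset knob back until the peak pointer is at its zero stop. Leave the carton, screwdriver and jar alone.

Things in the scene. Friction and masses are not known exactly. Their poses are not given: they have to be found in the camera images.
- block: Aluminium conditioning block fixed to the bench, 172 x 172 mm, 120 mm high; origin at the centre of its underside, z up. Four round vertical wells, 63 mm bore, 115 mm deep (floor 5 mm above the bench), open at the top, at x = +-38 mm, y = +-38 mm of its own axes. Some hold a carrier, others are empty.
- rest: Fixed grey steel rest for the hook: a fork of two prongs on a post; origin under the fork on the bench. The fork's top is 110 mm up; its slot, 16 mm wide, lies along the rest's x and is open towards -x (prong ends at x = -32 mm, closed by the 50 mm wide post from x = +23 mm). The hook goes in and out straight from above, its foot pointing to the rest's -x so that it passes through the slot.
- rest_seat (a point): Middle of the seat on top of the rest's fork, 110 mm above the bench, axes as the rest's: there the underside of the hook's square collar lies, with 6 mm of play either way in x, between 5 mm high lips on the prong ends (at x = -28 mm to -22 mm from here) and a 7 mm step on the post (from x = +22 mm).
- hook_grip (a point): Hook tool, loose, 0.12 kg, hanging upright in its rest at the start. This point: centre of its black square handle (22 x 22 mm, from 30 mm above to 32 mm below; z up along it). A 32 x 32 mm square collar below the handle has its underside 37 mm below this point. A 5 mm steel rod goes down the axis to 125 mm below this point, then turns to the tool's -x as a foot with an upturned tip.
- hook_foot (a point): Middle of the hook tool's foot, with the same axes as the tool: the foot is a 5 mm round bar along the tool's x; the rod's axis lies 7.5 mm towards +x of this point, the tip's axis 7.5 mm towards -x, and the tip stands up to 9.5 mm above this point.
- tray: Loose grey plastic tray, 250 (x) x 130 (y) mm outside, 26 mm high, walls and floor 5 mm thick, 0.9 kg; origin at the centre of its underside.
- pointer (a joint): Peak pointer of the load gauge with its reset knob: 0 at the zero stop (it can go no further), up to 5.0 rad; it grows clockwise seen from above, so it is reset by turning anticlockwise. Light friction (0.04 N m); it stays where it is left.
- pointer_grip (a point): Centre of the black grip bar of the reset knob, 44 mm long (its own x, along which the pointer also points) x 12 mm thick (y) x 24 mm tall (12 mm above and below this point), on a vertical axis, standing on an 8 mm disc of 48 mm diameter; it turns with the knob, on a low box 110 x 110 mm and 50 mm high whose dial is on top. This point is 72 mm above the bench.
- carrier1_mid (a point): Specimen carrier, may be absent: a steel drum of 50 mm diameter and 30 mm height, 0.16 to 0.28 kg. This point is the drum's centre, 15 mm above its underside, z up. On its top stands a rigid wire loop (4 mm wire) in the plane of its own y and z: two legs at y = +-15 mm rise to 37 mm above this point, then slope to a peak in the middle, 47 mm above this point (wire centres). At the start it stands in a well, loop about 50 mm below the mouth.
- carrier2_mid (a point): Specimen carrier, may be absent: a steel drum of 50 mm diameter and 30 mm height, 0.16 to 0.28 kg. This point is the drum's centre, 15 mm above its underside, z up. On its top stands a rigid wire loop (4 mm wire) in the plane of its own y and z: two legs at y = +-15 mm rise to 37 mm above this point, then slope to a peak in the middle, 47 mm above this point (wire centres). At the start it stands in a well, loop about 50 mm below the mouth.
- carrier3_mid (a point): Specimen carrier, may be absent: a steel drum of 50 mm diameter and 30 mm height, 0.16 to 0.28 kg. This point is the drum's centre, 15 mm above its underside, z up. On its top stands a rigid wire loop (4 mm wire) in the plane of its own y and z: two legs at y = +-15 mm rise to 37 mm above this point, then slope to a peak in the middle, 47 mm above this point (wire centres). At the start it stands in a well, loop about 50 mm below the mouth.
- carrier4_mid (a point): Specimen carrier, may be absent: a steel drum of 50 mm diameter and 30 mm height, 0.16 to 0.28 kg. This point is the drum's centre, 15 mm above its underside, z up. On its top stands a rigid wire loop (4 mm wire) in the plane of its own y and z: two legs at y = +-15 mm rise to 37 mm above this point, then slope to a peak in the middle, 47 mm above this point (wire centres). At the start it stands in a well, loop about 50 mm below the mouth.
- carton: Bystander: cardboard box 70 x 100 x 45 mm, origin under its centre.
- driver: Bystander: screwdriver 170 mm long, lying on the bench.
- jar: Bystander: amber jar of 60 mm diameter, 90 mm high, origin under its centre.
Mind the look-alikes: they are no part of the job. What is shaped like the part that bears hook_grip but blue, pink or white is not meant.

How it is judged:
By the outcome, as a careful person would: the job done as asked, in the order asked, and still so for the second after the job is handed in, with the robot touching nothing.
Of carrier1, carrier2, carrier3, carrier4 only 2 to 3 are there at a start; the rules pass over those that are not, and their reading is None.
At some moment in a run one of tray may be knocked a few centimetres aside while the robot is not near it.
It also fails if it takes over 210 s, if anything falls off the work surface, if the arm or the gripper's body presses on something with over 40 N, if the wrist force passes 120 N, or if a joint passes its speed limit or range.

## Robot

A 6-joint arm with a two-finger parallel gripper is mounted at the origin on the work surface. World frame = base frame: x ahead of the robot, y to its left, z up, the work surface at z = 0. Lengths are in m, angles in rad, forces in N, time in s.
With the tool pointing down it reaches from about 0.25 to 0.725 m from the base axis. Payload 4 kg.
Tool frame: the origin (TCP) lies midway between the tips of the shut fingers; the grasp point (between the pads) lies 19 mm behind it; x points along the fingers, y is the direction in which the jaws open and shut, and the axes are right-handed (so a half turn about x gives the same grasp; the last joint's range is limited). The gripper opens to 85 mm and grips with 20 to 120 N. Pads are 22 mm wide; open, the fingers measure 114 mm over their backs; the gripper's body (76 mm by 85 mm) begins 54 mm behind the grasp point. The pads swing forward as they close: fully open they stand 13 mm farther back than shut.
Start: joints at [1.138, 0.241, 0.005, 1.335, 0, 1.571], TCP at [0.21, 0.454, 0.231] pointing down, gripper open.
Joint ranges: [-2.72, 2.72], [-1.05, 1.87], [-1.09, 1.28], [-1.99, 2.15], [-1.42, 1.44], [-3.14, 3.14]. Speed limits (rad/s): [2.79, 2.79, 3.14, 3.14, 3.14, 3.14].

## Interface

Orientations are given as a unit quaternion [x, y, z, w].
In Python, from workcell import * gives the robot as it stands.
- The arm moves only by the tool play_rows, never from a script. Its argument "plan" is a list of rows, each a list of 7 numbers: the shift along the tool's x, y, z in mm, then the turn, a rotation vector about the tool's x, y, z in rad, then the closure, from -1 (fully open) to 1 (shut). In form: [[x, y, z, rx, ry, rz, grip], ...]. A call has 1 to 20 rows; each row shifts and turns the commanded pose from where the row before left it, along the tool's axes as they then stand; what a row does not reach is not made up. A row lasts 1/12 s, in which the tool goes at most 41.7 mm and 7.16 degrees, less where a joint would pass 70% of its speed; a pose out of reach is approached as far as the arm can. A call with a gripper value outside its range is refused whole. The fingers move at their own pace and stop on an object; the grip force is fixed at half the most. Time passes only in rows, so rows that do not move let the fingers close. It gives the time, the measured TCP pose, the force and the opening at its end, in the units of the state.
- get_obs(): the state, without advancing time (a new reading comes with each control period).
- camera(name): name is "side" or "top"; returns a dict with "frame" (420x560x3 uint8, red, green, blue), "depth" (420x560 float32, m along the optical axis (not along the pixel's ray), 0 where there is no reading), "fx", "fy", "cx", "cy" (pixels), "distortion" ([k1, k2, p1, p2, k3] as OpenCV has them; the pictures are not rectified), "camera_from_world" (4x4, takes a point from world to camera coordinates). Camera axes: x right, y up, looking along -z (the intrinsics and any distortion apply to the point x, -y, -z); pixel columns grow to the right and rows downward; lengths in m; the calibration is good to about 2 mm. A picture is of the moment at which its call begins.
- job_done(): hands the job in, once; it reports no verdict.
Trained networks look in a picture, given as the dict that the camera call returned (one of the last four; its "shot" number tells which), for a name from the list of things; names that differ only in an ending like _2 or _b are one class to them, and where a whole thing is asked for, a point or a joint stands for the part that bears it (a point fixed in the world has none). Each returns a list of dicts, best first, with "confidence" (0 to 1); they miss things now and then, are a little off and sometimes report something else, mostly with a low value. They report only what shows in the picture. A call takes as long as a camera call. They do not tell look-alikes from the thing itself.
- search_frame(thing, picture): "centre" ([x, y, z] in m, in world coordinates, good to about 4 mm: the middle of the surface that is visible of it).
- pinpoint(thing, picture): "centre" ([x, y, z] in m, in world coordinates, good to about 4 mm: a listed point, or the origin of a listed thing).
The state is a dict: "clock": time; "joint_pos": joint angles; "joint_vel": joint speeds; "tau": joint torques, N m; "eef_pos": TCP position; "tool_rot": TCP orientation; "ft_force": force on the tool from outside, world axes, zero at the start; "ft_torque": the same for the moment, N m; "grip_width": finger opening in m.
Only numpy, scipy, OpenCV 4.12 (cv2) and the standard library are available. Lean on these libraries where they do the work, as an engineer would, in place of code of your own. Each camera call takes 0.05 s, during which the arm holds its last target. There are 200 camera calls.

## Working session

There is one attempt and no reset: what is moved stays moved. The work goes in short steps, Python scripts to look and compute and a tool call to move; the robot and the scene stay as the last step left them, time stands still between calls to the robot, and variables do not carry over. Pictures are saved under pics/ and viewed, about 12 in all and at most 16, crops included, and the job is handed in when it is done.

Besides the shell and the picture viewer there is one more tool, called after "Emit:" as a command line: name --pt "numbers of a row" for each row, then --argument value for the rest. play_rows: Moves the arm, as the interface text tells. Its arguments: {"type":"object","properties":{"plan":{"type":"array","items":{"type":"array","items":{"type":"number"}}}},"required":["plan"]}

```bash
ls; mkdir -p pics; cat > h.py <<'E'
from workcell import *
import numpy as np, cv2
from scipy.spatial.transform import Rotation as R
def world(c,u,v,d=None):
    "pixel -> world using depth"
    d=c["depth"][int(v),int(u)] if d is None else d
    K=np.array([[c["fx"],0,c["cx"]],[0,c["fy"],c["cy"]],[0,0,1]])
    x,y=cv2.undistortPoints(np.array([[[u,v]]],float),K,np.array(c["distortion"]))[0,0]
    p=np.array([x*d,-y*d,-d,1]); return (np.linalg.inv(c["camera_from_world"])@p)[:3]
def cloud(c):
    h,w=c["depth"].shape; vv,uu=np.mgrid[:h,:w]
    K=np.array([[c["fx"],0,c["cx"]],[0,c["fy"],c["cy"]],[0,0,1]])
    n=cv2.undistortPoints(np.stack([uu,vv],-1).reshape(-1,1,2).astype(float),K,np.array(c["distortion"])).reshape(h,w,2)
    d=c["depth"]; P=np.stack([n[...,0]*d,-n[...,1]*d,-d,np.ones_like(d)],-1)
    return (P@np.linalg.inv(c["camera_from_world"]).T)[...,:3]
def pix(c,p):
    q=np.asarray(c["camera_from_world"])@np.append(p,1); 
    K=np.array([[c["fx"],0,c["cx"]],[0,c["fy"],c["cy"]],[0,0,1]])
    return cv2.projectPoints(np.array([[q[0],-q[1],-q[2]]]),np.zeros(3),np.zeros(3),K,np.array(c["distortion"]))[0].ravel()
def save(c,n,crop=None,s=1):
    f=c["frame"][...,::-1]
    if crop: a,b,x,y=crop; f=f[b:y,a:x]
    cv2.imwrite("pics/"+n,cv2.resize(f,None,fx=s,fy=s,interpolation=cv2.INTER_CUBIC))
E
python3 - <<'E'
from h import *
np.set_printoptions(precision=4,suppress=True)
o=get_obs(); print({k:np.round(v,3) for k,v in o.items()})
T=camera("top"); S=camera("side"); save(T,"t0.png",s=1.4); save(S,"s0.png",s=1.4)
for n,c in(("top",T),("side",S)):
    print(n,c["fx"],np.linalg.inv(c["camera_from_world"])[:3])
    for t in ["block","rest","rest_seat","hook_grip","hook_foot","tray","pointer_grip","carrier1_mid","carton","driver","jar"]:
        print(t,[(np.round(r["centre"],3),round(r["confidence"],2)) for r in pinpoint(t,c)[:5]])
E
```

```text
pics
{'clock': np.float64(0.0), 'joint_pos': array([1.138, 0.241, 0.004, 1.335, 0.   , 1.571]), 'joint_vel': array([-0.001, -0.   ,  0.   ,  0.001, -0.001, -0.   ]), 'tau': array([ -0.002, -37.232,  25.241,   0.017,   0.   ,   0.   ]), 'eef_pos': array([0.209, 0.453, 0.23 ]), 'tool_rot': array([ 0.151,  0.691, -0.153,  0.69 ]), 'ft_force': array([ 0.427,  0.304, -0.725]), 'ft_torque': array([-0.072,  0.018, -0.008]), 'grip_width': np.float64(0.085)}
top 453.1337528477566 [[ 0.0091  0.9892 -0.1465  0.4076]
 [-0.9996  0.0127  0.0237 -0.0159]
 [ 0.0253  0.1462  0.9889  1.1691]]
block [(array([0.519, 0.292, 0.002]), 0.65), (array([0.67 , 0.041, 0.001]), 0.29)]
rest [(array([0.671, 0.038, 0.002]), 0.58)]
rest_seat [(array([0.671, 0.032, 0.106]), 0.73), (array([ 0.742,  0.132, -0.002]), 0.29)]
hook_grip [(array([0.463, 0.037, 0.015]), 0.91), (array([0.78 , 0.298, 0.013]), 0.85), (array([0.31 , 0.274, 0.016]), 0.69), (array([0.671, 0.042, 0.148]), 0.6)]
hook_foot [(array([0.314, 0.148, 0.023]), 0.82), (array([0.579, 0.085, 0.024]), 0.81), (array([0.661, 0.036, 0.02 ]), 0.8)]
tray [(array([ 
[... 519 characters left out ...]
, -0.003]), 0.96)]
rest [(array([ 0.665,  0.04 , -0.003]), 0.93)]
rest_seat [(array([0.668, 0.04 , 0.115]), 0.58)]
hook_grip [(array([0.462, 0.034, 0.012]), 0.86), (array([0.668, 0.036, 0.146]), 0.85), (array([0.312, 0.27 , 0.012]), 0.64)]
hook_foot [(array([0.313, 0.144, 0.026]), 0.9), (array([0.578, 0.087, 0.022]), 0.82), (array([0.664, 0.331, 0.024]), 0.79), (array([0.664, 0.042, 0.023]), 0.58)]
tray [(array([ 0.549, -0.149,  0.   ]), 0.57)]
pointer_grip [(array([0.663, 0.042, 0.021]), 0.68), (array([ 0.511, -0.397,  0.074]), 0.45)]
carrier1_mid []
carton [(array([ 0.744,  0.134, -0.   ]), 0.6)]
driver [(array([ 0.784, -0.088,  0.004]), 0.74)]
jar [(array([ 0.699, -0.354, -0.   ]), 0.88)]
```

View pics/t0.png

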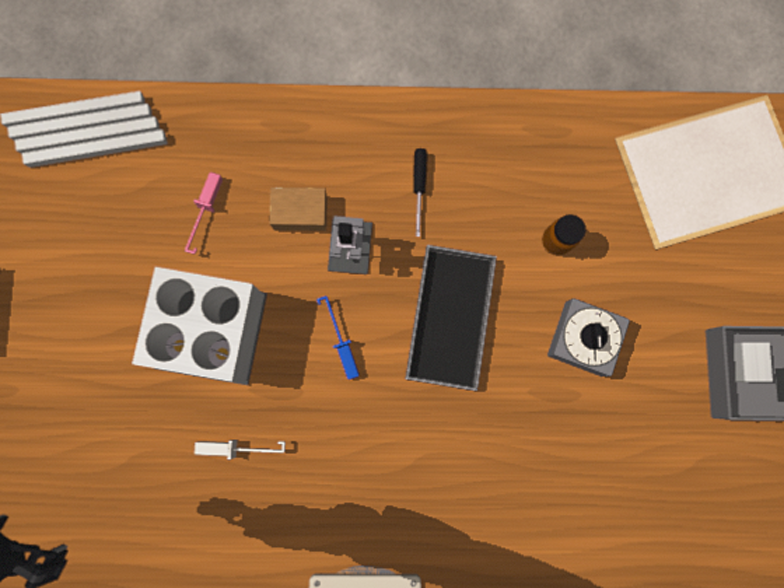

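View pics/s0.png

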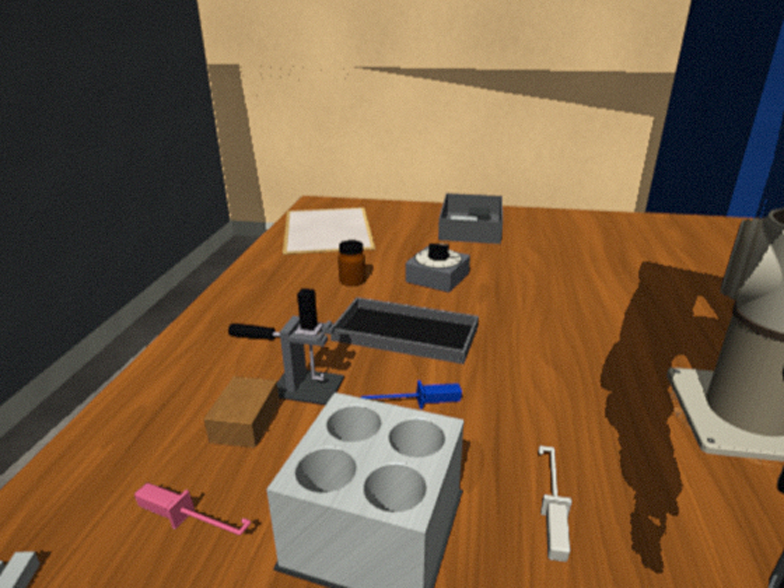

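The black-handled hook hanging in the rest (top 345,235; side 307,310) is the one meant. The blue (345,345), pink (205,205) and white (230,449) ones are look-alikes. Next I'll measure the block, tray, knob and hook, and take an enlarged crop.

```bash
cat > m1.py <<'E'
from h import *
np.set_printoptions(precision=4,suppress=True)
T=camera("top"); S=camera("side")
f=T["frame"][...,::-1]; g=S["frame"][...,::-1]
a=cv2.resize(f[185:280,90:195],(440,398),interpolation=cv2.INTER_CUBIC)
b=cv2.resize(f[205:280,385:460],(300,300),interpolation=cv2.INTER_CUBIC)
d=cv2.resize(g[195:295,190:260],(300,428),interpolation=cv2.INTER_CUBIC)[:298]
d2=cv2.resize(f[145:205,225:285],(300,300),interpolation=cv2.INTER_CUBIC)
M=np.zeros((600,800,3),np.uint8); M[:398,:440]=a; M[:300,440:740]=b; M[300:598,440:740]=d; M[400:600,:200]=cv2.resize(d2,(200,200))
cv2.imwrite("pics/m1.png",M)
P=cloud(T); Q=cloud(S)
def rect(m,name):
    pts=P[m][:,:2].astype(np.float32)*1000; print(name,m.sum(),cv2.minAreaRect(pts))
x,y,z=P[...,0],P[...,1],P[...,2]
nb=(abs(x-.518)<.14)&(abs(y-.288)<.14)
top=nb&(abs(z-.12)<.006); rect(top,"block"); print(z[top].mean())
n,l,st,ce=cv2.connectedComponentsWithStats((nb&(z<.11)&(z>-.02)&(abs(x-.518)<.09)&(abs(y-.288)<.09)).astype(np.uint8))
# wells: things inside
rb=cv2.minAreaRect(P[top][:,:2].astype(np.float32)*1000)
c=np.array(rb[0])/1000
hull=cv2.convexHull(P[top][:,:2].astype(np.float32)*1000)
print("hull rect",cv2.minAreaRect(hull))
ins=nb&(z<.11)
for k in range(4):
    pass
t=(abs(x-.55)<.1)&(abs(y+.145)<.17)&(abs(z-.026)<.005); rect(t,"tray rim")
kn=(abs(x-.51)<.05)&(abs(y+.4)<.05)&(abs(z-.084)<.007); rect(kn,"knob bar"); print(z[kn].mean())
bx=(abs(x-.51)<.1)&(abs(y+.4)<.1)&(z>.04); rect(bx,"gauge box")
hh=(abs(x-.67)<.04)&(abs(y-.04)<.04)&(z>.165); rect(hh,"handle top"); print(P[hh].mean(0))
co=(abs(x-.67)<.06)&(abs(y-.04)<.06)&(z>.10)&(z<.125); rect(co,"fork+collar")
bp=(abs(x-.67)<.07)&(abs(y-.04)<.07)&(z>.004); rect(bp,"rest base")
X,Y,Z=Q[...,0],Q[...,1],Q[...,2]
hs=(abs(X-.67)<.05)&(abs(Y-.04)<.05)&(Z>.13); print("side handle",Q[hs].mean(0),Q[hs].min(0),Q[hs].max(0))
np.savez("d0.npz",P=P,Q=Q,T=T["frame"],S=S["frame"])
E
python3 m1.py
```

```text
block 2865 ((518.5165405273438, 288.56378173828125), (167.49449157714844, 163.88629150390625), 80.6625747680664)
0.11975932086253256
hull rect ((518.5165405273438, 288.56378173828125), (167.49449157714844, 163.88629150390625), 80.6625747680664)
tray rim 341 ((549.283203125, -103.34786224365234), (253.974609375, 199.55674743652344), 89.60138702392578)
knob bar 109 ((510.26483154296875, -397.6999206542969), (44.01250457763672, 13.06656551361084), 4.128111839294434)
0.08324303065967513
gauge box 1947 ((510.2403564453125, -397.8995666503906), (110.8719482421875, 109.93294525146484), 69.63861846923828)
handle top 102 ((666.9811401367188, 38.07705307006836), (21.80880355834961, 22.505563735961914), 83.14558410644531)
[0.6659 0.0379 0.1759]
fork+collar 448 ((669.6012573242188, 38.04644775390625), (52.069610595703125, 69.96197509765625), 85.70146179199219)
rest base 1335 ((670.6581420898438, 40.11157989501953), (140.54949951171875, 136.93324279785156), 1.2690013647079468)
side handle [0.666  0.0476 0.1555] [0.6563 0.0313 0.1301] [0.6799 0.0544 0.1757]
```

View pics/m1.png

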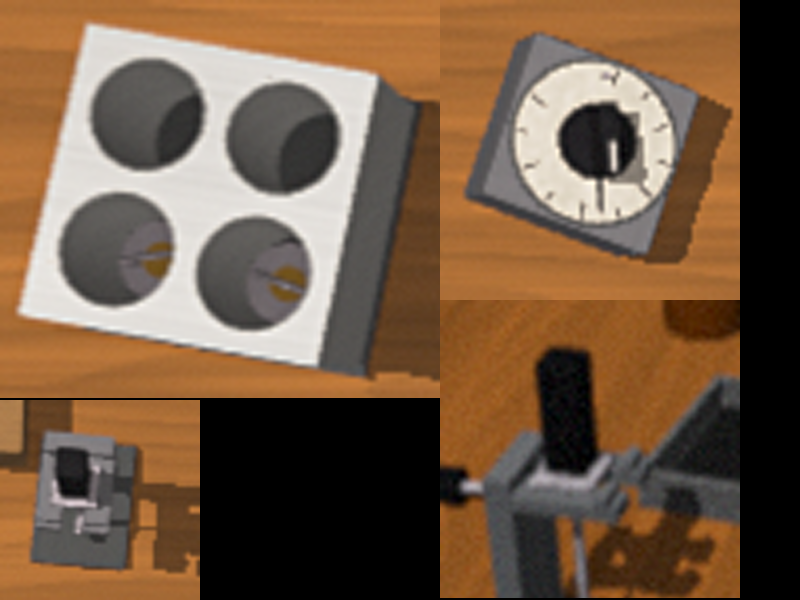

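```bash
cat > m2.py <<'E'
from h import *
np.set_printoptions(precision=4,suppress=True)
T=camera("top"); P=cloud(T); x,y,z=P[...,0],P[...,1],P[...,2]; f=T["frame"]
# wells as holes in the block-top mask
top=((abs(x-.518)<.12)&(abs(y-.288)<.12)&(abs(z-.12)<.008)).astype(np.uint8)
cs,hi=cv2.findContours(top,cv2.RETR_CCOMP,cv2.CHAIN_APPROX_NONE)
C=[]
for c,h in zip(cs,hi[0]):
    if h[3]>=0 and cv2.contourArea(c)>100:
        (u,v),(a,b),_=cv2.fitEllipse(c); m=cv2.moments(c)
        # the ray at z=.12
        w1=world(T,u,v,1.0); o=np.linalg.inv(T["camera_from_world"])[:3,3]; w=o+(w1-o)*(.12-o[2])/(w1[2]-o[2]); C.append(w[:2]); print("well",u,v,w)
C=np.array(C); print("block centre",C.mean(0)); 
d=C-C.mean(0); print(np.degrees(np.arctan2(d[:,1],d[:,0])), np.linalg.norm(d,axis=1))
out=[]
for k,w in enumerate(C):
    m=(np.hypot(x-w[0],y-w[1])<.029)&(z<.1)&(z>-.03)
    q=P[m]; r=np.hypot(*(q[:,:2]-w).T); inn=q[r<.026]
    print(k,w,"n",len(inn),"z hist",np.histogram(inn[:,2],bins=[-.03,0,.01,.03,.04,.06,.08,.1])[0])
    u,v=pix(T,[w[0],w[1],.12]).astype(int)
    cr=f[v-20:v+20,u-20:u+20,::-1].astype(float)*1.6; out.append(cv2.resize(np.clip(cr,0,255).astype(np.uint8),(300,300),interpolation=cv2.INTER_CUBIC))
    print("  tl pix",u-20,v-20)
cv2.imwrite("pics/wells.png",np.vstack([np.hstack(out[:2]),np.hstack(out[2:4])]))
t=(abs(x-.549)<.16)&(abs(y+.147)<.095)&(abs(z-.026)<.006)&(f.sum(-1)>150); pts=P[t][:,:2].astype(np.float32)*1000
print("tray",cv2.minAreaRect(pts))
bl=(abs(x-.549)<.16)&(abs(y+.147)<.095)&(abs(z-.005)<.004)&(f.sum(-1)<150);print("tray floor",bl.sum(),cv2.minAreaRect(P[bl][:,:2].astype(np.float32)*1000))
E
python3 m2.py
```

```text
well 150.98098754882812 249.97750854492188 [0.4743 0.255  0.12  ]
well 118.4990463256836 244.302001953125 [0.4865 0.3296 0.12  ]
well 157.8706817626953 217.81288146972656 [0.5489 0.243  0.12  ]
well 125.72113800048828 212.2328643798828 [0.5611 0.3176 0.12  ]
block centre [0.5177 0.2863]
[-144.2672  125.7678  -54.1981   35.7868] [0.0535 0.0534 0.0534 0.0535]
0 [0.4743 0.255 ] n 225 z hist [  0   0   3 197   7  18   0]
  tl pix 130 229
1 [0.4865 0.3296] n 172 z hist [  0   0   0 144   7  21   0]
  tl pix 98 224
2 [0.5489 0.243 ] n 142 z hist [  3 134   5   0   0   0   0]
  tl pix 137 197
3 [0.5611 0.3176] n 85 z hist [ 1 84  0  0  0  0  0]
  tl pix 105 192
tray ((546.6422729492188, -151.19195556640625), (130.6287078857422, 250.49879455566406), 81.20472717285156)
tray floor 3635 ((547.27490234375, -149.9745330810547), (116.30235290527344, 236.00889587402344), 81.36712646484375)
```

View pics/wells.png

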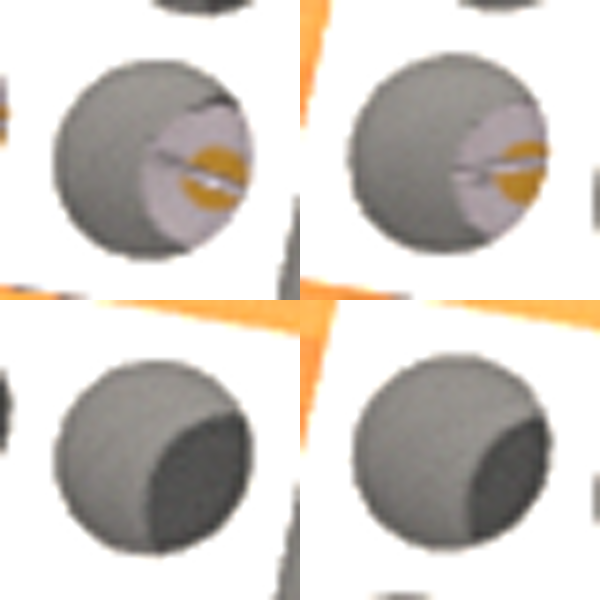

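Two carriers, in the two near wells (crops 0 and 1); the far two are at floor depth, so empty. Next: the loop poses.

```bash
cat > m3.py <<'E'
from h import *
from scipy.optimize import least_squares
np.set_printoptions(precision=1,suppress=True,linewidth=200)
W=np.array([[.4743,.255],[.4865,.3296]])
acc=[[],[]];dr=[[],[]]
for s in range(4):
    T=camera("top"); P=cloud(T); f=T["frame"].astype(float)
    for k,w in enumerate(W):
        q=P.reshape(-1,3); r=np.hypot(*(q[:,:2]-w).T)
        acc[k].append(q[(r<.029)&(q[:,2]>.045)&(q[:,2]<.085)]); dr[k].append(q[(r<.034)&(q[:,2]>.028)&(q[:,2]<.040)])
    if s==0:
        for k,w in enumerate(W):
            print(k,[ (np.round(r["centre"],3),round(r["confidence"],2)) for r in pinpoint("carrier%d_mid"%(k+1),T)[:4]])
for k,w in enumerate(W):
    q=np.vstack(acc[k]); d=np.vstack(dr[k])
    print("well",k,"loop pts rel mm (one shot)"); print(((acc[k][0]-[*w,0])*1000))
    c=q[:,:2].mean(0); u,s,v=np.linalg.svd(q[:,:2]-c); print("line mean rel",(c-w)*1000,"yaw deg",np.degrees(np.arctan2(v[0,1],v[0,0])),"spread",s[:2]/np.sqrt(len(q))*1000)
    print("drum pts rel min/max",(d[:,:2].min(0)-w)*1000,(d[:,:2].max(0)-w)*1000,"z",d[:,2].mean()*1000,len(d)//4)
E
python3 m3.py
```

```text
0 [(array([0.5, 0.3, 0. ]), 0.74), (array([ 0.5, -0.1, -0. ]), 0.54), (array([0.7, 0. , 0. ]), 0.52)]
1 [(array([0.5, 0.3, 0. ]), 0.74)]
well 0 loop pts rel mm (one shot)
[[  6.4  16.6  56. ]
 [  3.8  18.4  58.2]
 [  3.6  15.1  61.5]
 [  3.7  12.7  61.3]
 [  3.6  10.1  62.4]
 [  1.3  12.7  61. ]
 [  1.1   9.5  64.1]
 [  0.9   6.   68.5]
 [  0.6   2.6  72.5]
 [  0.8   0.9  69.7]
 [ -1.6   3.4  69. ]
 [ -1.6   0.8  69.7]
 [ -1.6  -1.7  70.2]
 [ -1.1  -2.2  62.7]
 [ -3.7  -0.5  64.8]
 [ -3.7  -3.   65.3]
 [ -3.5  -4.9  63.2]
 [ -3.4  -7.   62.1]
 [ -3.3  -9.   60.1]
 [ -5.8  -7.   61.6]
 [ -5.8  -9.4  61.3]
 [ -5.7 -11.6  60.6]
 [ -5.7 -13.9  60.1]]
line mean rel [-0.9  1.7] yaw deg -109.93617462233205 spread [9.8 1.1]
drum pts rel min/max [-26.9 -11.2] [30.8 33.4] z 34.93149600721327 240
well 1 loop pts rel mm (one shot)
[[  2.5   4.6  65.9]
 [  2.6   2.1  66. ]
 [  2.7   0.3  64.2]
 [  2.6  -2.5  65.7]
 [  2.7  -4.6  64.7]
 [  2.7  -7.1  65. ]
 [  3.1  -8.1  60.5]
 [  3.  -11.1  62.4]
 [  0.3  15.3  61.8]
 [ -0.1  11.   67.8]
 [  0.3  10.2  62.6]
 [ -0.1   6.   68.5]
 [ -0.3   2.7  71.5]
 [  0.    1.6  67.4]
 [ -0.1  -1.6  69.8]
 [  0.4  -2.   63.6]
 [  0.4  -4.4  63.7]
 [  0.8  -5.   57.8]
 [  0.5  -8.8  62.2]
 [ -2.   18.   60.5]
 [ -2.1  15.2  61.8]
 [ -2.2  12.4  63. ]
 [ -2.2   9.5  64.4]
 [ -3.6  16.9  48.6]]
line mean rel [0.5 3.1] yaw deg -80.80889768549001 spread [8.9 1.3]
drum pts rel min/max [-25.1  -4.3] [31.9 33.3] z 34.88132802650706 196
```

```bash
cat >> h.py <<'E'
def plan(p, psi, tip=0.019):
    """rows needed: grasp point to p (world m), tool x down, tool y at yaw psi deg. prints tool-frame delta: first x,y,z at current attitude, then turn"""
    o=get_obs(); Rm=R.from_quat(o["tool_rot"]); g=o["eef_pos"]-tip*Rm.apply([1,0,0])
    c,s=np.cos(np.radians(psi)),np.sin(np.radians(psi))
    Rt=R.from_matrix(np.array([[0,0,-1],[c,s,0],[s,-c,0]]).T)
    yy=Rm.apply([0,1,0]); e=o["eef_pos"]
    pt=np.array(p)+tip*np.array([0,0,-1])
    print("t %.2f"%o["clock"],"tcp",e.round(4),"grasp",g.round(4),"yaw y %.1f"%np.degrees(np.arctan2(yy[1],yy[0])),"x",Rm.apply([1,0,0]).round(3),"w %.4f"%o["grip_width"],"F",np.round(o["ft_force"],1))
    print("shift mm (tool axes now)",(Rm.inv().apply(pt-e)*1000).round(1),"turn",(Rm.inv()*Rt).as_rotvec().round(4),"| shift in target axes",(Rt.inv().apply(pt-e)*1000).round(1), "j",np.round(o["joint_pos"],2))
E
python3 -c "
from h import *
plan([.667,.038,.26],85); plan([.667,.038,.26],-95)"
```

```text
t 1.65 tcp [0.2097 0.4539 0.2313] grasp [0.2097 0.4539 0.2503] yaw y 65.2 x [-0. -0. -1.] w 0.0853 F [-0.6  0.1  0.2]
shift mm (tool axes now) [  -9.7 -185.7  589.6] turn [-0.3455 -0.      0.    ] | shift in target axes [  -9.7 -374.4  491.8] j [1.14 0.24 0.   1.34 0.   1.57]
t 1.65 tcp [0.2097 0.4539 0.2313] grasp [0.2097 0.4539 0.2503] yaw y 65.2 x [-0. -0. -1.] w 0.0853 F [-0.6  0.1  0.2]
shift mm (tool axes now) [  -9.7 -185.7  589.6] turn [2.7961e+00 1.0000e-04 0.0000e+00] | shift in target axes [  -9.7  374.4 -491.8] j [1.14 0.24 0.   1.34 0.   1.57]
```

Emit:
play_rows --pt "0 0 0 -0.0864 0 0 -1" --pt "0 0 0 -0.0864 0 0 -1" --pt "0 0 0 -0.0864 0 0 -1" --pt "0 0 0 -0.0864 0 0 -1" --pt "-1 -23.4 30.7 0 0 0 -1" --pt "-1 -23.4 30.7 0 0 0 -1" --pt "-1 -23.4 30.7 0 0 0 -1" --pt "-1 -23.4 30.7 0 0 0 -1" --pt "-1 -23.4 30.7 0 0 0 -1" --pt "-1 -23.4 30.7 0 0 0 -1" --pt "-1 -23.4 30.7 0 0 0 -1" --pt "-1 -23.4 30.7 0 0 0 -1" --pt "-1 -23.4 30.7 0 0 0 -1" --pt "-1 -23.4 30.7 0 0 0 -1" --pt "0 -23.4 30.7 0 0 0 -1" --pt "0 -23.4 30.7 0 0 0 -1" --pt "0 -23.4 30.7 0 0 0 -1" --pt "0 -23.4 30.7 0 0 0 -1" --pt "0 -23.4 30.7 0 0 0 -1" --pt "0 -23.4 30.7 0 0 0 -1"

```text
clock: 3.32
eef_pos: [0.6676, 0.0366, 0.2412]
tool_rot: [0.031, 0.706, -0.031, 0.706]
ft_force: [0.9, 0.7, 0.2]
grip_width: 0.0855
```

```bash
python3 -c "
from h import *
plan([.667,.038,.153],85)"
```

```text
t 3.32 tcp [0.6676 0.0366 0.2412] grasp [0.6676 0.0366 0.2602] yaw y 85.0 x [ 0.  0. -1.] w 0.0855 F [0.9 0.7 0.2]
shift mm (tool axes now) [107.2   1.3  -0.7] turn [-0.0002  0.0001 -0.0001] | shift in target axes [107.2   1.4  -0.7] j [0.05 0.6  0.57 1.54 0.   0.14]
```

Emit:
play_rows --pt "20 1.3 -0.7 0 0 0 -1" --pt "20 0 0 0 0 0 -1" --pt "20 0 0 0 0 0 -1" --pt "16 0 0 0 0 0 -1" --pt "16 0 0 0 0 0 -1" --pt "15 0 0 0 0 0 -1" --pt "0 0 0 0 0 0 -1" --pt "0 0 0 0 0 0 1" --pt "0 0 0 0 0 0 1" --pt "0 0 0 0 0 0 1" --pt "0 0 0 0 0 0 1" --pt "0 0 0 0 0 0 1" --pt "0 0 0 0 0 0 1" --pt "0 0 0 0 0 0 1" --pt "0 0 0 0 0 0 1" --pt "0 0 0 0 0 0 1"

```text
clock: 4.65
eef_pos: [0.6665, 0.0395, 0.1355]
tool_rot: [0.031, 0.706, -0.031, 0.707]
ft_force: [-0.8, -0.8, 5.6]
grip_width: 0.0214
```

Emit:
play_rows --pt "-5 0 0 0 0 0 1" --pt "-8 0 0 0 0 0 1" --pt "-12 0 0 0 0 0 1" --pt "-15 0 0 0 0 0 1" --pt "-20 0 0 0 0 0 1" --pt "-20 0 0 0 0 0 1" --pt "-20 0 0 0 0 0 1" --pt "-20 0 0 0 0 0 1" --pt "-20 0 0 0 0 0 1" --pt "-20 0 0 0 0 0 1" --pt "-10 0 0 0 0 0 1" --pt "0 0 0 0 0 0 1" --pt "0 0 0 0 0 0 1"

```text
clock: 5.73
eef_pos: [0.6661, 0.0396, 0.3045]
tool_rot: [0.031, 0.706, -0.031, 0.707]
ft_force: [-0.2, -0.7, -1.4]
grip_width: 0.0216
```

```bash
cat > m4.py <<'E'
from h import *
np.set_printoptions(precision=4,suppress=True)
T=camera("top"); S=camera("side")
plan([.667,.038,.32],85)
for n,c in(("top",T),("side",S)):
    for t in ["hook_grip","hook_foot"]: print(n,t,[(np.round(r["centre"],3),round(r["confidence"],2)) for r in pinpoint(t,c)[:5]])
Q=cloud(S); o=get_obs(); e=o["eef_pos"]
m=(abs(Q[...,0]-e[0])<.045)&(abs(Q[...,1]-e[1])<.035)&(Q[...,2]>e[2]-.14)&(Q[...,2]<e[2]-.0)
q=Q[m]
for a in np.arange(-.135,0,.01):
    r=q[(q[:,2]-e[2]>a)&(q[:,2]-e[2]<=a+.01)]
    if len(r): print("dz %.3f"%a,len(r),"x",r[:,0].min().round(4),np.median(r[:,0]).round(4),r[:,0].max().round(4),"y",np.median(r[:,1]).round(4),r[:,1].max().round(4))
u,v=pix(S,e).astype(int); save(S,"hook1.png",(max(u-70,0),max(v-60,0),u+70,v+100),4)
E
python3 m4.py
```

```text
t 5.83 tcp [0.6654 0.0395 0.3027] grasp [0.6654 0.0395 0.3217] yaw y 85.0 x [-0.003 -0.    -1.   ] w 0.0213 F [ 0.2 -0.7 -1.4]
shift mm (tool axes now) [ 1.7 -1.3  1.8] turn [ 0.0001 -0.0027  0.0004] | shift in target axes [ 1.7 -1.3  1.8] j [ 0.06  0.61  0.74  1.71 -0.    0.15]
top hook_grip [(array([0.781, 0.299, 0.013]), 0.95), (array([0.31 , 0.274, 0.016]), 0.68)]
top hook_foot []
side hook_grip [(array([0.31 , 0.271, 0.009]), 0.89), (array([0.668, 0.036, 0.313]), 0.68), (array([0.462, 0.037, 0.01 ]), 0.63), (array([0.781, 0.298, 0.01 ]), 0.57)]
side hook_foot [(array([0.579, 0.085, 0.025]), 0.67), (array([0.659, 0.04 , 0.193]), 0.66), (array([0.665, 0.329, 0.026]), 0.65), (array([0.311, 0.147, 0.024]), 0.61), (array([0.67 , 0.036, 0.316]), 0.32)]
dz -0.125 8 x 0.6517 0.6561 0.6669 y 0.0433 0.0448
dz -0.115 32 x 0.6497 0.6594 0.6692 y 0.0425 0.0452
dz -0.105 9 x 0.6653 0.6665 0.6685 y 0.0417 0.0435
dz -0.095 15 x 0.6649 0.6672 0.6692 y 0.0422 0.0445
dz -0.085 9 x 0.6652 0.6669 0.6686 y 0.0421 0.0437
dz -0.075 13 x 0.6651 0.6665 0.6693 y 0.0428 0.0451
dz -0.065 12 x 0.6648 0.6666 0.6695 y 0.0419 0.0435
dz -0.055 11 x 0.6654 0.6671 0.6694 y 0.0423 0.0455
dz -0.045 15 x 0.6647 0.6666 0.6694 y 0.0426 0.0446
dz -0.035 25 x 0.6513 0.6659 0.6834 y 0.0551 0.0595
dz -0.025 112 x 0.651 0.6623 0.6835 y 0.0511 0.0601
dz -0.015 71 x 0.6558 0.6634 0.678 y 0.0508 0.054
dz -0.005 25 x 0.6562 0.6592 0.6757 y 0.0522 0.0597
```

View pics/hook1.png

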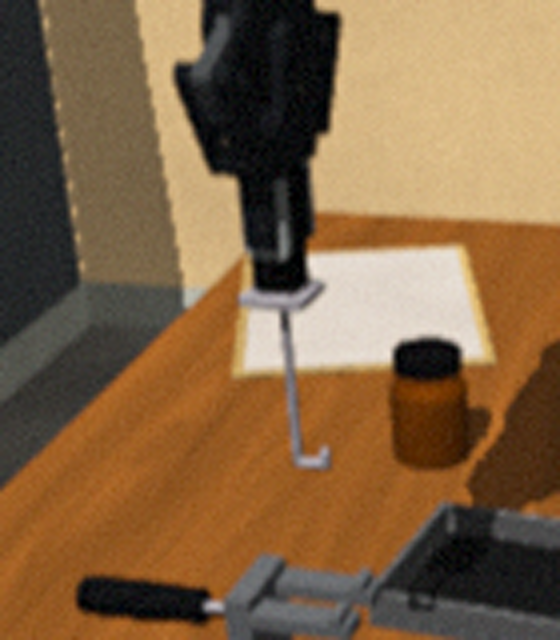

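```bash
python3 -c "
from h import *
plan([.4952,.2488,.2735],70.1,0)"
```

```text
t 6.03 tcp [0.6654 0.0395 0.3031] grasp [0.6654 0.0395 0.3031] yaw y 85.0 x [-0.002 -0.    -1.   ] w 0.0216 F [ 0.1 -0.4 -1.4]
shift mm (tool axes now) [  29.9  193.7 -187.7] turn [ 0.2601 -0.0022  0.0006] | shift in target axes [  29.6  138.9 -231.3] j [ 0.06  0.61  0.74  1.71 -0.    0.15]
```

Turn 0.26 about x, then move in target axes.

Emit:
play_rows --pt "0 0 0 0.065 0 0 1" --pt "0 0 0 0.065 0 0 1" --pt "0 0 0 0.065 0 0 1" --pt "0 0 0 0.065 0 0 1" --pt "2 11.6 -19.3 0 0 0 1" --pt "2 11.6 -19.3 0 0 0 1" --pt "2 11.6 -19.3 0 0 0 1" --pt "2 11.6 -19.3 0 0 0 1" --pt "2 11.6 -19.3 0 0 0 1" --pt "2 11.6 -19.3 0 0 0 1" --pt "2 11.6 -19.3 0 0 0 1" --pt "2 11.6 -19.3 0 0 0 1" --pt "3 11.6 -19.3 0 0 0 1" --pt "3 11.6 -19.3 0 0 0 1" --pt "3 11.6 -19.3 0 0 0 1" --pt "3 11.6 -19.3 0 0 0 1" --pt "0 0 0 0 0 0 1" --pt "0 0 0 0 0 0 1"

```text
clock: 7.53
eef_pos: [0.4945, 0.2499, 0.276]
tool_rot: [0.121, 0.697, -0.122, 0.696]
ft_force: [0.4, -0.7, -1.7]
grip_width: 0.021
```

```bash
cat > m5.py <<'E'
from h import *
import sys
np.set_printoptions(precision=4,suppress=True)
S=camera("side"); Q=cloud(S); o=get_obs(); e=o["eef_pos"]
m=(abs(Q[...,0]-e[0])<.03)&(abs(Q[...,1]-e[1])<.03)&(Q[...,2]>e[2]-.125)&(Q[...,2]<e[2]-.05)
q=Q[m]; r=q[q[:,2]>e[2]-.10]; print("rod rel tcp",(np.median(r,0)-e)*1000,len(r)); f=q[q[:,2]<e[2]-.105]; print("foot",(f.min(0)-e)*1000,(f.max(0)-e)*1000,len(f))
p=eval(sys.argv[1]); plan(p[:3],p[3],0)
E
python3 m5.py "[.4952,.2488,.1585,70.1]"
```

```text
rod rel tcp [  1.0969   3.3764 -73.5197] 83
foot [ -15.166     0.97   -116.8597] [   2.7997    9.9572 -105.309 ] 58
t 7.58 tcp [0.4952 0.2492 0.2762] grasp [0.4952 0.2492 0.2762] yaw y 70.2 x [ 0.    -0.001 -1.   ] w 0.0216 F [ 0.  -0.3 -0.5]
shift mm (tool axes now) [117.7  -0.4   0.1] turn [0.0011 0.0002 0.0006] | shift in target axes [117.7  -0.4   0.1] j [ 0.47  0.34  0.25  1.49 -0.    0.81]
```

Emit:
play_rows --pt "15 0 0 0 0 0 1" --pt "15 0 0 0 0 0 1" --pt "15 0 0 0 0 0 1" --pt "10 0 0 0 0 0 1" --pt "10 0 0 0 0 0 1" --pt "8 0 0 0 0 0 1" --pt "8 0 0 0 0 0 1" --pt "8 0 0 0 0 0 1" --pt "7 0 0 0 0 0 1" --pt "7 0 0 0 0 0 1" --pt "5 0 0 0 0 0 1" --pt "5 0 0 0 0 0 1" --pt "4 0 0 0 0 0 1" --pt "0 0 0 0 0 0 1" --pt "0 0 0 0 0 0 1"

```text
clock: 8.83
eef_pos: [0.4954, 0.2492, 0.1592]
tool_rot: [0.122, 0.697, -0.122, 0.696]
ft_force: [-0.4, 0.0, -1.6]
grip_width: 0.0211
```

```bash
python3 -c "
from h import *
plan([.474,.2565,.1585],70.1,0)"
```

```text
t 8.83 tcp [0.4954 0.2492 0.1592] grasp [0.4954 0.2492 0.1592] yaw y 70.1 x [-0. -0. -1.] w 0.0211 F [-0.4  0.  -1.6]
shift mm (tool axes now) [  0.7  -0.4 -22.6] turn [ 0.0002 -0.0002  0.0001] | shift in target axes [  0.7  -0.4 -22.6] j [0.47 0.39 0.02 1.2  0.   0.81]
```

Emit:
play_rows --pt "0 0 -4 0 0 0 1" --pt "0 0 -4 0 0 0 1" --pt "0 0 -4 0 0 0 1" --pt "0 0 -4 0 0 0 1" --pt "0 0 0 0 0 0 1" --pt "-3 0 0 0 0 0 1" --pt "-3 0 0 0 0 0 1" --pt "-3 0 0 0 0 0 1" --pt "-3 0 0 0 0 0 1" --pt "-3 0 0 0 0 0 1" --pt "-3 0 0 0 0 0 1" --pt "-4 0 0 0 0 0 1" --pt "-4 0 0 0 0 0 1" --pt "-4 0 0 0 0 0 1" --pt "-5 0 0 0 0 0 1" --pt "-5 0 0 0 0 0 1" --pt "0 0 0 0 0 0 1" --pt "0 0 0 0 0 0 1" --pt "0 0 0 0 0 0 1" --pt "0 0 0 0 0 0 1"

```text
clock: 10.5
eef_pos: [0.4802, 0.2546, 0.199]
tool_rot: [0.122, 0.697, -0.122, 0.696]
ft_force: [-0.0, -0.0, -2.4]
grip_width: 0.0212
```

```bash
python3 -c "
from h import *
for i in range(3):
    T=camera('top'); print(get_obs()['ft_force'].round(1),get_obs()['ft_torque'].round(2),get_obs()['eef_pos'].round(4))
u,v=pix(T,[.4743,.255,.12]).astype(int); save(T,'c0.png',(u-50,v-50,u+50,v+50),4)"
```

```text
[-0.7 -0.6 -3. ] [ 0.01 -0.02 -0.05] [0.4802 0.2546 0.199 ]
[-0.2  0.3 -2.1] [-0.01 -0.01  0.01] [0.4802 0.2545 0.199 ]
[-0.4 -0.1 -2.3] [ 0.01 -0.03  0.06] [0.4802 0.2546 0.199 ]
```

View pics/c0.png

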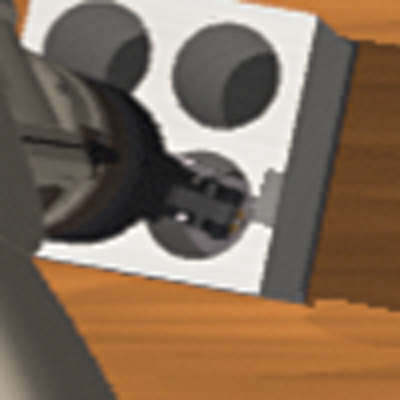

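Emit:
play_rows --pt "-5 0 0 0 0 0 1" --pt "-7 0 0 0 0 0 1" --pt "-9 0 0 0 0 0 1" --pt "-9 0 0 0 0 0 1" --pt "-9 0 0 0 0 0 1" --pt "-9 0 0 0 0 0 1" --pt "-9 0 0 0 0 0 1" --pt "-9 0 0 0 0 0 1" --pt "-9 0 0 0 0 0 1" --pt "-9 0 0 0 0 0 1" --pt "-9 0 0 0 0 0 1" --pt "-9 0 0 0 0 0 1" --pt "-9 0 0 0 0 0 1" --pt "-7 0 0 0 0 0 1" --pt "-4 0 0 0 0 0 1" --pt "0 0 0 0 0 0 1" --pt "0 0 0 0 0 0 1"

```text
clock: 12.07
eef_pos: [0.4804, 0.2547, 0.3213]
tool_rot: [0.122, 0.696, -0.122, 0.696]
ft_force: [0.7, -0.3, -4.1]
grip_width: 0.0213
```

```bash
python3 -c "
from h import *
S=camera('side'); e=get_obs()['eef_pos']; print(e.round(4),get_obs()['ft_force'])
u,v=pix(S,e-[0,0,.1]).astype(int); save(S,'c1.png',(u-60,v-60,u+60,v+60),4)"
```

```text
[0.4803 0.2546 0.3209] [-0.20113565  1.26517376 -3.02815786]
```

View pics/c1.png

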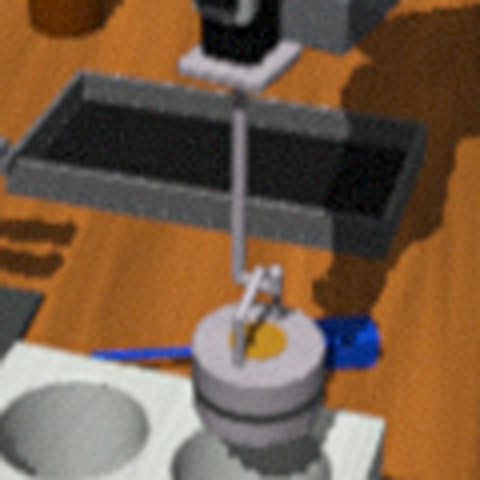

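```bash
cat > tray.py <<'E'
from h import *
import sys
def tray():
    T=camera("top"); P=cloud(T); x,y,z=P[...,0],P[...,1],P[...,2]; f=T["frame"]
    # depth-only: rim height within the neighbourhood, largest component
    m=((abs(x-.549)<.2)&(abs(y+.15)<.14)&(z>.003)&(z<.034)).astype(np.uint8)
    n,l,s,_=cv2.connectedComponentsWithStats(m); k=1+np.argmax(s[1:,4])
    q=P[(l==k)&(abs(z-.026)<.006)&(f.sum(-1)>130)]
    return cv2.minAreaRect(q[:,:2].astype(np.float32)*1000),len(q)
if __name__=="__main__":
    r,n=tray(); print(r,n); (c,wh,a)=r; yaw=np.radians(a-90 if wh[0]<wh[1] else a); yaw=(yaw+np.pi/2)%np.pi-np.pi/2
    c=np.array(c)/1000; ax=np.array([np.cos(yaw),np.sin(yaw)])
    print("tray",c,"yaw",np.degrees(yaw))
    s,hx=float(sys.argv[1]),np.radians(float(sys.argv[2])); p=c+s*ax+.0065*np.array([np.cos(hx),np.sin(hx)])
    plan([*p,float(sys.argv[3])],np.degrees(hx)+90,0)
E
python3 tray.py -.05 -19.9 .32
```

```text
((546.79296875, -151.21839904785156), (130.432861328125, 250.85963439941406), 81.1834716796875) 625
tray [ 0.54679297 -0.1512184 ] yaw -8.816528320312502
t 12.17 tcp [0.4802 0.2545 0.3207] grasp [0.4802 0.2545 0.3207] yaw y 70.1 x [-0.001 -0.001 -1.   ] w 0.0215 F [-0.2 -0.6 -2.4]
shift mm (tool axes now) [   0.9 -368.5  158.2] turn [ 0.0001 -0.0008  0.0009] | shift in target axes [   0.7 -368.4  158.2] j [0.49 0.31 0.33 1.59 0.   0.83]
```

Emit:
play_rows --pt "0 -5.4 2.3 0 0 0 1" --pt "0 -10.8 4.7 0 0 0 1" --pt "0 -16.3 7 0 0 0 1" --pt "0 -21.7 9.3 0 0 0 1" --pt "0 -21.7 9.3 0 0 0 1" --pt "0 -21.7 9.3 0 0 0 1" --pt "0 -21.7 9.3 0 0 0 1" --pt "0 -21.7 9.3 0 0 0 1" --pt "0 -21.7 9.3 0 0 0 1" --pt "0 -21.7 9.3 0 0 0 1" --pt "0 -21.7 9.3 0 0 0 1" --pt "0 -21.7 9.3 0 0 0 1" --pt "0 -21.7 9.3 0 0 0 1" --pt "0 -21.7 9.3 0 0 0 1" --pt "0 -21.7 9.3 0 0 0 1" --pt "0 -21.7 9.3 0 0 0 1" --pt "0 -21.7 9.3 0 0 0 1" --pt "0 -16.3 7 0 0 0 1" --pt "0 -10.8 4.7 0 0 0 1" --pt "0 -5.4 2.3 0 0 0 1"

```text
clock: 13.83
eef_pos: [0.503, -0.1481, 0.3211]
tool_rot: [0.123, 0.696, -0.123, 0.696]
ft_force: [0.4, -0.3, -1.8]
grip_width: 0.0216
```

```bash
python3 -c "
from h import *
plan([.5035,-.1458,.215],70.1,0)"
```

```text
t 13.83 tcp [ 0.503  -0.1481  0.3211] grasp [ 0.503  -0.1481  0.3211] yaw y 70.0 x [-0.001 -0.    -1.   ] w 0.0216 F [ 0.4 -0.3 -1.8]
shift mm (tool axes now) [106.1   2.4  -0.3] turn [-0.0024 -0.0004  0.0006] | shift in target axes [106.1   2.3  -0.3] j [-0.29  0.27  0.28  1.58 -0.    0.06]
```

Emit:
play_rows --pt "5 0 0 0 0 0 1" --pt "10 0 0 0 0 0 1" --pt "12 0 0 0 0 0 1" --pt "12 0 0 0 0 0 1" --pt "12 0 0 0 0 0 1" --pt "12 0 0 0 0 0 1" --pt "12 0 0 0 0 0 1" --pt "12 0 0 0 0 0 1" --pt "10 0 0 0 0 0 1" --pt "6 0 0 0 0 0 1" --pt "3 0 0 0 0 0 1" --pt "0 0 0 0 0 0 1" --pt "0 0 0 0 0 0 1" --pt "0 0 0 0 0 0 1" --pt "0 0 0 0 0 0 1" --pt "0 0 0 0 0 0 1" --pt "0 0 0 0 0 0 1" --pt "0 0 0 0 0 0 1" --pt "0 0 0 0 0 0 1" --pt "0 0 0 0 0 0 1"

```text
clock: 15.5
eef_pos: [0.5037, -0.146, 0.2153]
tool_rot: [0.122, 0.696, -0.122, 0.696]
ft_force: [-0.1, 0.4, -2.3]
grip_width: 0.0218
```

```bash
python3 -c "
from h import *
S=camera('side'); e=get_obs()['eef_pos']; print(e.round(4),get_obs()['ft_force'])
Q=cloud(S); d=e-[0,0,.15]
m=(np.hypot(Q[...,0]-d[0],Q[...,1]-d[1])<.05)&(abs(Q[...,2]-d[2])<.03)&(Q[...,2]>.03); q=Q[m]; print('drum z range',q[:,2].min(),q[:,2].max(),'x',q[:,0].min(),q[:,0].max(),'y',q[:,1].min(),q[:,1].max())
t=q[abs(q[:,2]-np.percentile(q[:,2],85))<.01]
u,v=pix(S,e-[0,0,.12]).astype(int); save(S,'c2.png',(u-60,v-50,u+60,v+50),4)"
```

```text
[ 0.5036 -0.146   0.2153] [-0.04536245 -0.21347944 -2.6374635 ]
drum z range 0.04099033924612083 0.09383113369228652 x 0.47299976264662 0.5223506855317095 y -0.16612824421250283 -0.11251609633375248
```

View pics/c2.png

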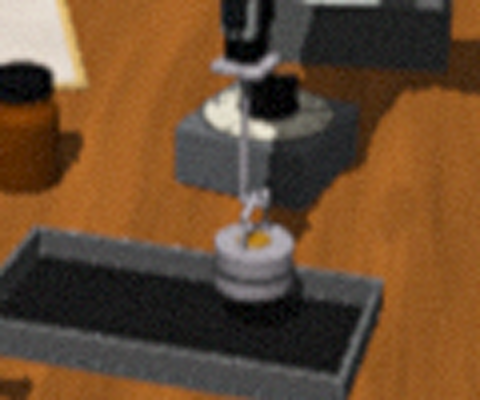

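Emit:
play_rows --pt "5 0 0 0 0 0 1" --pt "7 0 0 0 0 0 1" --pt "7 0 0 0 0 0 1" --pt "6 0 0 0 0 0 1" --pt "3 0 0 0 0 0 1" --pt "2 0 0 0 0 0 1" --pt "1.3 0 0 0 0 0 1" --pt "1.3 0 0 0 0 0 1" --pt "1.3 0 0 0 0 0 1" --pt "1.3 0 0 0 0 0 1" --pt "1.3 0 0 0 0 0 1" --pt "1.3 0 0 0 0 0 1" --pt "1.3 0 0 0 0 0 1" --pt "1.3 0 0 0 0 0 1" --pt "1.3 0 0 0 0 0 1" --pt "2 0 0 0 0 0 1" --pt "3 0 0 0 0 0 1" --pt "3 0 0 0 0 0 1" --pt "2.5 0 0 0 0 0 1" --pt "0 0 0 0 0 0 1"

```text
clock: 17.22
eef_pos: [0.5032, -0.1458, 0.1624]
tool_rot: [0.122, 0.697, -0.122, 0.696]
ft_force: [-0.6, 0.1, -1.2]
grip_width: 0.0212
```

```bash
python3 -c "
from h import *
S=camera('side'); e=get_obs()['eef_pos']; print(e.round(4),get_obs()['ft_force'])
u,v=pix(S,e-[0,0,.12]).astype(int); save(S,'c3.png',(u-40,v-35,u+40,v+35),5)"
```

```text
[ 0.5034 -0.1459  0.1626] [-0.85209033 -0.59032808 -1.288969  ]
```

View pics/c3.png

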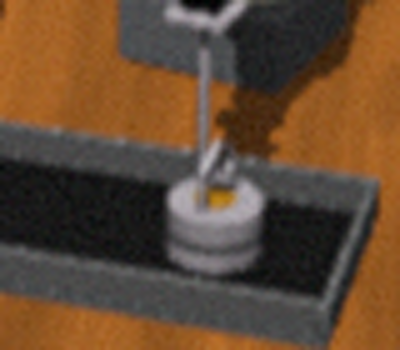

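Emit:
play_rows --pt "0 0 3 0 0 0 1" --pt "0 0 4 0 0 0 1" --pt "0 0 5 0 0 0 1" --pt "0 0 5 0 0 0 1" --pt "0 0 4 0 0 0 1" --pt "0 0 0 0 0 0 1" --pt "-3 0 0 0 0 0 1" --pt "-5 0 0 0 0 0 1" --pt "-10 0 0 0 0 0 1" --pt "-15 0 0 0 0 0 1" --pt "-20 0 0 0 0 0 1" --pt "-20 0 0 0 0 0 1" --pt "-20 0 0 0 0 0 1" --pt "-20 0 0 0 0 0 1" --pt "-7 0 0 0 0 0 1" --pt "0 0 0 0 0 0 1"

```text
clock: 18.6
eef_pos: [0.5246, -0.1535, 0.2862]
tool_rot: [0.122, 0.694, -0.122, 0.699]
ft_force: [0.4, 0.5, -2.2]
grip_width: 0.0209
```

```bash
python3 - <<'E'
from h import *
np.set_printoptions(precision=4,suppress=True)
S=camera('side'); Q=cloud(S)
m=(abs(Q[...,0]-.497)<.05)&(abs(Q[...,1]+.1436)<.05)&(Q[...,2]>.03)&(Q[...,2]<.1); q=Q[m]; print('drum',q.min(0),q.max(0)); t=q[abs(q[:,2]-.035)<.004]; print('drum top',t[:,:2].min(0),t[:,:2].max(0),'loop',q[q[:,2]>.055].mean(0),q[:,2].max())
# carrier 1: TCP start: loop centre + 22.5 along normal 9.2 deg
c,s=np.cos(np.radians(9.2)),np.sin(np.radians(9.2)); p=np.array([.4865,.3326])+.0225*np.array([c,s]); print(p)
plan([*p,.28],99.2,0)
E
```

```text
drum [ 0.4727 -0.1678  0.0301] [ 0.5216 -0.1177  0.0657]
drum top [ 0.4727 -0.1678] [ 0.5207 -0.1183] loop [ 0.4977 -0.1388  0.0606] 0.0657177432743456
[0.5087 0.3362]
t 18.65 tcp [ 0.5239 -0.1533  0.2843] grasp [ 0.5239 -0.1533  0.2843] yaw y 70.1 x [ 0.003 -0.001 -1.   ] w 0.0214 F [ 0.1 -1.1 -1.8]
shift mm (tool axes now) [   3.8  455.1 -180.8] turn [-0.5077  0.0027  0.0006] | shift in target axes [  4.3 485.6  63.3] j [-0.28  0.32  0.24  1.5  -0.    0.06]
```

Emit:
play_rows --pt "0 0 0 -0.0846 0 0 1" --pt "0 0 0 -0.0846 0 0 1" --pt "0 0 0 -0.0846 0 0 1" --pt "0 0 0 -0.0846 0 0 1" --pt "0 0 0 -0.0846 0 0 1" --pt "0 0 0 -0.0846 0 0 1" --pt "0 35 4.5 0 0 0 1" --pt "0 35 4.5 0 0 0 1" --pt "0 35 4.5 0 0 0 1" --pt "0 35 4.5 0 0 0 1" --pt "0 35 4.5 0 0 0 1" --pt "0 35 4.5 0 0 0 1" --pt "0 35 4.5 0 0 0 1" --pt "0 35 4.5 0 0 0 1" --pt "0 35 4.5 0 0 0 1" --pt "0 35 4.5 0 0 0 1" --pt "0 35 4.5 0 0 0 1" --pt "0 35 4.5 0 0 0 1" --pt "0 35 4.5 0 0 0 1" --pt "0 30 4.5 0 0 0 1"

```text
clock: 20.32
eef_pos: [0.5068, 0.3376, 0.281]
tool_rot: [-0.058, 0.706, 0.057, 0.704]
ft_force: [-0.5, 0.0, -1.6]
grip_width: 0.0211
```

```bash
python3 m5.py "[.5087,.3362,.1585,99.2]"
```

```text
rod rel tcp [  2.0091  -2.3268 -74.7569] 117
foot [ -15.0979   -8.985  -115.5408] [   3.4416   -1.1675 -105.068 ] 73
t 20.37 tcp [0.5062 0.3431 0.28  ] grasp [0.5062 0.3431 0.28  ] yaw y 99.5 x [-0.004  0.003 -1.   ] w 0.0216 F [ 1.6  4.5 -1.5]
shift mm (tool axes now) [121.5  -7.6   1.7] turn [ 0.0059 -0.0033 -0.0031] | shift in target axes [121.5  -7.2   1.3] j [0.59 0.46 0.45 1.56 0.   0.43]
```

Emit:
play_rows --pt "0 0 0 0 0 0 1" --pt "0 0 0 0 0 0 1" --pt "0 0 0 0 0 0 1" --pt "0 0 0 0 0 0 1" --pt "0 0 0 0 0 0 1"

```text
clock: 20.78
eef_pos: [0.5084, 0.3344, 0.2833]
tool_rot: [-0.056, 0.705, 0.056, 0.705]
ft_force: [0.1, -0.7, -1.0]
grip_width: 0.0212
```

```bash
python3 m5.py "[.5087,.3362,.1585,99.2]"
```

```text
rod rel tcp [  1.5504   3.0174 -74.1936] 116
foot [ -15.4043   -4.615  -116.418 ] [   3.0318    4.5874 -105.6779] 78
t 20.83 tcp [0.5084 0.3345 0.2834] grasp [0.5084 0.3345 0.2834] yaw y 99.1 x [ 0.  0. -1.] w 0.0213 F [ 0.5  0.5 -0.8]
shift mm (tool axes now) [124.9   1.6   0.5] turn [-0.0019  0.0002 -0.    ] | shift in target axes [124.9   1.6   0.5] j [ 0.58  0.46  0.45  1.56 -0.    0.42]
```

Emit:
play_rows --pt "15 1.6 0.5 0 0 0 1" --pt "15 0 0 0 0 0 1" --pt "15 0 0 0 0 0 1" --pt "12 0 0 0 0 0 1" --pt "12 0 0 0 0 0 1" --pt "9 0 0 0 0 0 1" --pt "8 0 0 0 0 0 1" --pt "8 0 0 0 0 0 1" --pt "7 0 0 0 0 0 1" --pt "7 0 0 0 0 0 1" --pt "7 0 0 0 0 0 1" --pt "5 0 0 0 0 0 1" --pt "4 0 0 0 0 0 1" --pt "0 0 0 0 0 0 1" --pt "0 0 0 0 0 0 1"

```text
clock: 22.08
eef_pos: [0.5083, 0.3374, 0.159]
tool_rot: [-0.057, 0.705, 0.057, 0.705]
ft_force: [0.4, 0.2, -1.4]
grip_width: 0.021
```

```bash
python3 -c "
from h import *
plan([.4865,.3326,.1585],99.2,0)"
```

```text
t 22.08 tcp [0.5083 0.3374 0.159 ] grasp [0.5083 0.3374 0.159 ] yaw y 99.2 x [-0. -0. -1.] w 0.0210 F [ 0.4  0.2 -1.4]
shift mm (tool axes now) [  0.5  -1.2 -22.3] turn [-0.0001 -0.0002  0.0001] | shift in target axes [  0.5  -1.2 -22.3] j [0.59 0.5  0.19 1.26 0.   0.43]
```

Same catching move for the second: 16 mm sideways, then lift all the way.

Emit:
play_rows --pt "0 -1 -4 0 0 0 1" --pt "0 0 -4 0 0 0 1" --pt "0 0 -4 0 0 0 1" --pt "0 0 -4 0 0 0 1" --pt "0 0 0 0 0 0 1" --pt "-3 0 0 0 0 0 1" --pt "-3 0 0 0 0 0 1" --pt "-3 0 0 0 0 0 1" --pt "-3 0 0 0 0 0 1" --pt "-3 0 0 0 0 0 1" --pt "-3 0 0 0 0 0 1" --pt "-4 0 0 0 0 0 1" --pt "-4 0 0 0 0 0 1" --pt "-4 0 0 0 0 0 1" --pt "-5 0 0 0 0 0 1" --pt "-5 0 0 0 0 0 1" --pt "0 0 0 0 0 0 1" --pt "0 0 0 0 0 0 1" --pt "0 0 0 0 0 0 1" --pt "0 0 0 0 0 0 1"

```text
clock: 23.75
eef_pos: [0.4926, 0.3337, 0.1988]
tool_rot: [-0.057, 0.705, 0.057, 0.705]
ft_force: [-0.1, -0.2, -2.5]
grip_width: 0.0212
```

Emit:
play_rows --pt "-5 0 0 0 0 0 1" --pt "-7 0 0 0 0 0 1" --pt "-9 0 0 0 0 0 1" --pt "-9 0 0 0 0 0 1" --pt "-9 0 0 0 0 0 1" --pt "-9 0 0 0 0 0 1" --pt "-9 0 0 0 0 0 1" --pt "-9 0 0 0 0 0 1" --pt "-9 0 0 0 0 0 1" --pt "-9 0 0 0 0 0 1" --pt "-9 0 0 0 0 0 1" --pt "-9 0 0 0 0 0 1" --pt "-9 0 0 0 0 0 1" --pt "-7 0 0 0 0 0 1" --pt "-4 0 0 0 0 0 1" --pt "0 0 0 0 0 0 1" --pt "0 0 0 0 0 0 1"

```text
clock: 25.17
eef_pos: [0.4928, 0.3339, 0.3211]
tool_rot: [-0.057, 0.705, 0.057, 0.705]
ft_force: [-0.8, 0.1, -3.4]
grip_width: 0.0215
```

```bash
python3 -c "
from h import *
S=camera('side'); e=get_obs()['eef_pos']; print(e.round(4),get_obs()['ft_force'])
u,v=pix(S,e-[0,0,.12]).astype(int); save(S,'c4.png',(u-60,v-50,u+60,v+60),4)"; python3 tray.py .05 9.2 .32
```

```text
[0.4926 0.3338 0.3206] [ 0.21371997  0.29666317 -3.51075825]
((546.388671875, -151.07351684570312), (130.4344482421875, 250.1470947265625), 81.11412811279297) 645
tray [ 0.54638867 -0.15107352] yaw -8.88587188720703
t 25.27 tcp [0.4925 0.3337 0.3204] grasp [0.4925 0.3337 0.3204] yaw y 99.2 x [-0.001 -0.001 -1.   ] w 0.0211 F [ 0.2 -0.1 -3.5]
shift mm (tool axes now) [   0.7 -502.6   29.8] turn [-0.0002 -0.0012  0.0006] | shift in target axes [ 4.000e-01 -5.026e+02  2.970e+01] j [ 0.6   0.43  0.5   1.64 -0.    0.44]
```

View pics/c4.png

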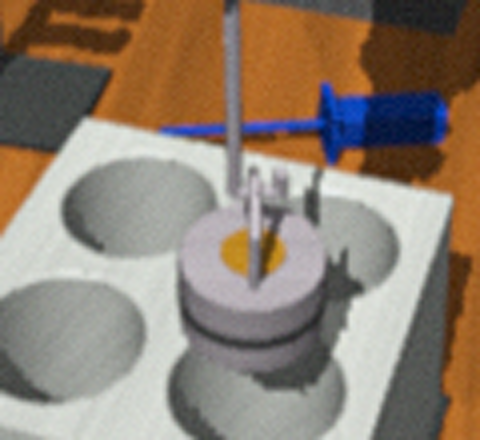

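Emit:
play_rows --pt "0 -5.5 0.3 0 0 0 1" --pt "0 -10.9 0.6 0 0 0 1" --pt "0 -16.4 1 0 0 0 1" --pt "0 -21.85 1.3 0 0 0 1" --pt "0 -21.85 1.3 0 0 0 1" --pt "0 -21.85 1.3 0 0 0 1" --pt "0 -21.85 1.3 0 0 0 1" --pt "0 -21.85 1.3 0 0 0 1" --pt "0 -21.85 1.3 0 0 0 1" --pt "0 -21.85 1.3 0 0 0 1" --pt "0 -21.85 1.3 0 0 0 1" --pt "0 -21.85 1.3 0 0 0 1" --pt "0 -21.85 1.3 0 0 0 1" --pt "0 -21.85 1.3 0 0 0 1" --pt "0 -21.85 1.3 0 0 0 1" --pt "0 -21.85 1.3 0 0 0 1" --pt "0 -21.85 1.3 0 0 0 1" --pt "0 -21.85 1.3 0 0 0 1" --pt "0 -21.85 1.3 0 0 0 1" --pt "0 -21.85 1.3 0 0 0 1"

```text
clock: 26.93
eef_pos: [0.5805, -0.0635, 0.321]
tool_rot: [-0.056, 0.705, 0.056, 0.705]
ft_force: [0.7, 0.1, -3.8]
grip_width: 0.0213
```

Emit:
play_rows --pt "0 -21.85 1.3 0 0 0 1" --pt "0 -21.85 1.3 0 0 0 1" --pt "0 -21.85 1.3 0 0 0 1" --pt "0 -16.4 1 0 0 0 1" --pt "0 -10.9 0.6 0 0 0 1" --pt "0 -5.5 0.3 0 0 0 1" --pt "0 0 0 0 0 0 1" --pt "0 0 0 0 0 0 1" --pt "0 0 0 0 0 0 1" --pt "0 0 0 0 0 0 1" --pt "0 0 0 0 0 0 1" --pt "0 0 0 0 0 0 1"

```text
clock: 27.93
eef_pos: [0.6025, -0.1568, 0.3214]
tool_rot: [-0.057, 0.705, 0.057, 0.705]
ft_force: [0.5, -0.3, -4.2]
grip_width: 0.0214
```

```bash
python3 tray.py .05 9.2 .215
```

```text
((553.8524169921875, -101.57133483886719), (31.518020629882812, 249.39625549316406), 81.57161712646484) 242
tray [ 0.55385242 -0.10157133] yaw -8.428382873535156
t 27.98 tcp [ 0.6025 -0.1569  0.3213] grasp [ 0.6025 -0.1569  0.3213] yaw y 99.2 x [ 0. -0. -1.] w 0.0213 F [-0.3 -0.2 -4.2]
shift mm (tool axes now) [106.3  47.2  15. ] turn [0.0008 0.0002 0.    ] | shift in target axes [106.3  47.3  15. ] j [-0.25  0.5   0.61  1.68  0.   -0.42]
```

Emit:
play_rows --pt "5 -1 -0.5 0 0 0 1" --pt "10 0 0 0 0 0 1" --pt "12 0 0 0 0 0 1" --pt "12 0 0 0 0 0 1" --pt "12 0 0 0 0 0 1" --pt "12 0 0 0 0 0 1" --pt "12 0 0 0 0 0 1" --pt "12 0 0 0 0 0 1" --pt "10 0 0 0 0 0 1" --pt "6 0 0 0 0 0 1" --pt "3 0 0 0 0 0 1" --pt "5 0 0 0 0 0 1" --pt "7 0 0 0 0 0 1" --pt "7 0 0 0 0 0 1" --pt "5 0 0 0 0 0 1" --pt "2 0 0 0 0 0 1" --pt "0 0 0 0 0 0 1" --pt "0 0 0 0 0 0 1" --pt "0 0 0 0 0 0 1" --pt "0 0 0 0 0 0 1"

```text
clock: 29.65
eef_pos: [0.6024, -0.1587, 0.1896]
tool_rot: [-0.057, 0.705, 0.057, 0.705]
ft_force: [0.2, 0.5, -3.4]
grip_width: 0.0209
```

Emit:
play_rows --pt "1.3 0 0 0 0 0 1" --pt "1.3 0 0 0 0 0 1" --pt "1.3 0 0 0 0 0 1" --pt "1.3 0 0 0 0 0 1" --pt "1.3 0 0 0 0 0 1" --pt "1.3 0 0 0 0 0 1" --pt "1.3 0 0 0 0 0 1" --pt "1.3 0 0 0 0 0 1" --pt "1.3 0 0 0 0 0 1" --pt "1.3 0 0 0 0 0 1" --pt "1.3 0 0 0 0 0 1" --pt "2 0 0 0 0 0 1" --pt "3 0 0 0 0 0 1" --pt "2.5 0 0 0 0 0 1" --pt "0 0 0 0 0 0 1" --pt "0 0 0 0 0 0 1"

```text
clock: 30.98
eef_pos: [0.602, -0.1586, 0.1671]
tool_rot: [-0.057, 0.705, 0.057, 0.705]
ft_force: [0.3, -0.4, -1.2]
grip_width: 0.0209
```

```bash
python3 -c "
from h import *
S=camera('side'); e=get_obs()['eef_pos']; print(e.round(4),get_obs()['ft_force'])
u,v=pix(S,e-[0,0,.12]).astype(int); save(S,'c5.png',(u-50,v-45,u+50,v+45),5)"
```

```text
[ 0.6021 -0.1586  0.1673] [-0.06682719  0.83361375 -0.59531939]
```

View pics/c5.png

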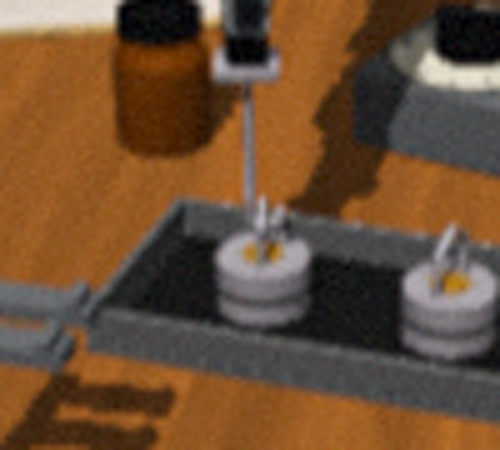

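Emit:
play_rows --pt "2.5 0 0 0 0 0 1" --pt "2.5 0 0 0 0 0 1" --pt "0 0 0 0 0 0 1" --pt "0 0 3 0 0 0 1" --pt "0 0 4 0 0 0 1" --pt "0 0 5 0 0 0 1" --pt "0 0 5 0 0 0 1" --pt "0 0 4 0 0 0 1" --pt "0 0 0 0 0 0 1" --pt "-3 0 0 0 0 0 1" --pt "-5 0 0 0 0 0 1" --pt "-10 0 0 0 0 0 1" --pt "-15 0 0 0 0 0 1" --pt "-20 0 0 0 0 0 1" --pt "-20 0 0 0 0 0 1" --pt "-20 0 0 0 0 0 1" --pt "-20 0 0 0 0 0 1" --pt "-20 0 0 0 0 0 1" --pt "-7 0 0 0 0 0 1" --pt "0 0 0 0 0 0 1"

```text
clock: 32.7
eef_pos: [0.6238, -0.1556, 0.3059]
tool_rot: [-0.057, 0.703, 0.056, 0.707]
ft_force: [-0.2, 0.2, -1.6]
grip_width: 0.0211
```

```bash
cat > m6.py <<'E'
from h import *
np.set_printoptions(precision=4,suppress=True)
S=camera('side'); Q=cloud(S); T=camera('top'); P=cloud(T)
for cx,cy in((.497,-.1436),(.5957,-.159)):
    m=(np.hypot(Q[...,0]-cx,Q[...,1]-cy)<.04)&(Q[...,2]>.03)&(Q[...,2]<.1); q=Q[m]; t=q[abs(q[:,2]-.035)<.003]; print('drum top',t[:,:2].min(0),t[:,:2].max(0),'zmed',np.median(t[:,2]),'max z',q[:,2].max())
# empty fork, both cameras
for n,X in(("top",P),("side",Q)):
    m=(abs(X[...,0]-.67)<.06)&(abs(X[...,1]-.04)<.045)&(X[...,2]>.102)&(X[...,2]<.125); q=X[m]; print(n,"fork",len(q),q.min(0),q.max(0),cv2.minAreaRect(q[:,:2].astype(np.float32)*1000))
    a=q[q[:,0]<.65]; print("  prong ends x<.65: y hist",np.histogram(a[:,1],bins=np.arange(-.005,.08,.005)))
save(T,"fork.png",(225,135,285,205),6)
plan([.6665,.0395,.3055],85,0)
E
python3 m6.py
```

```text
drum top [ 0.4752 -0.161 ] [ 0.5193 -0.1175] zmed 0.032705579385336914 max z 0.0652557331285869
drum top [ 0.5743 -0.1793] [ 0.6207 -0.1315] zmed 0.03279162248415307 max z 0.06429776717440361
top fork 496 [0.6333 0.0109 0.1025] [0.7055 0.0652 0.1215] ((669.2752075195312, 38.09720993041992), (52.13882064819336, 69.1374282836914), 85.77630615234375)
  prong ends x<.65: y hist (array([ 0,  0,  0,  5, 17, 14, 14,  6,  0,  0,  6, 12, 13, 17,  1,  0]), array([-0.005,  0.   ,  0.005,  0.01 ,  0.015,  0.02 ,  0.025,  0.03 ,
        0.035,  0.04 ,  0.045,  0.05 ,  0.055,  0.06 ,  0.065,  0.07 ,
        0.075]))
side fork 510 [0.634  0.0133 0.102 ] [0.7066 0.0709 0.1158] ((670.6856079101562, 41.43190383911133), (55.17374038696289, 70.55690002441406), 85.49907684326172)
  prong ends x<.65: y hist (array([ 0,  0,  0,  0,  9,  6, 12, 20, 10,  0,  1,  8, 11,  9, 25,  2]), array([-0.005,  0.   ,  0.005,  0.01 ,  0.015,  0.02 ,  0.025,  0.03 ,
        0.035,  0.04 ,  0.045,  0.05 ,  0.055,  0.06 ,  0.065,  0.07 ,
        0.075]))
t 32.80 tcp [ 0.6227 -0.1553  0.3021] grasp [ 0.6227 -0.1553  0.3021] yaw y 99.2 x [ 0.  0. -1.] w 0.0213 F [ 0.5 -0.  -1.5]
shift mm (tool axes now) [ -3.4 185.3  74.3] turn [0.2476 0.     0.    ] | shift in target axes [ -3.4 197.9  26.6] j [-0.24  0.54  0.63  1.66  0.   -0.4 ]
```

View pics/fork.png

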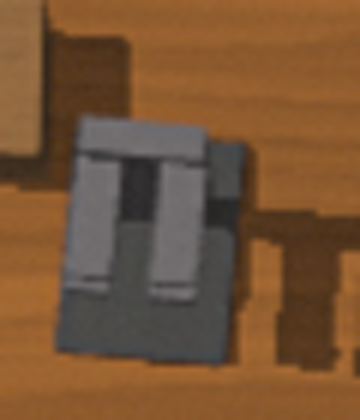

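Emit:
play_rows --pt "0 0 0 0.0619 0 0 1" --pt "0 0 0 0.0619 0 0 1" --pt "0 0 0 0.0619 0 0 1" --pt "0 0 0 0.0619 0 0 1" --pt "0 19.8 2.7 0 0 0 1" --pt "0 19.8 2.7 0 0 0 1" --pt "0 19.8 2.7 0 0 0 1" --pt "0 19.8 2.7 0 0 0 1" --pt "0 19.8 2.7 0 0 0 1" --pt "0 19.8 2.7 0 0 0 1" --pt "0 19.8 2.7 0 0 0 1" --pt "0 19.8 2.7 0 0 0 1" --pt "0 19.8 2.7 0 0 0 1" --pt "0 19.8 2.7 0 0 0 1" --pt "0 0 0 0 0 0 1" --pt "0 0 0 0 0 0 1" --pt "0 0 0 0 0 0 1" --pt "0 0 0 0 0 0 1" --pt "0 0 0 0 0 0 1"

```text
clock: 34.38
eef_pos: [0.6667, 0.0385, 0.302]
tool_rot: [0.031, 0.707, -0.031, 0.706]
ft_force: [-0.6, 0.0, -0.9]
grip_width: 0.0213
```

```bash
python3 m5.py "[.6665,.0395,.1385,85]"
```

```text
rod rel tcp [  1.4175   2.8732 -74.3424] 61
foot [ -15.5662    0.0951 -118.3903] [   2.4012    6.1925 -106.6873] 34
t 34.43 tcp [0.6668 0.0385 0.3023] grasp [0.6668 0.0385 0.3023] yaw y 84.9 x [-0. -0. -1.] w 0.0214 F [-0.1 -0.1 -2.2]
shift mm (tool axes now) [163.8   1.   -0.3] turn [-0.0014 -0.0002  0.0002] | shift in target axes [163.8   1.   -0.4] j [ 0.06  0.61  0.74  1.71 -0.    0.15]
```

Same geometry as when it was drawn out; lower it.

Emit:
play_rows --pt "10 1 -0.3 0 0 0 1" --pt "15 0 0 0 0 0 1" --pt "15 0 0 0 0 0 1" --pt "15 0 0 0 0 0 1" --pt "12 0 0 0 0 0 1" --pt "12 0 0 0 0 0 1" --pt "12 0 0 0 0 0 1" --pt "12 0 0 0 0 0 1" --pt "12 0 0 0 0 0 1" --pt "10 0 0 0 0 0 1" --pt "8 0 0 0 0 0 1" --pt "8 0 0 0 0 0 1" --pt "7 0 0 0 0 0 1" --pt "6 0 0 0 0 0 1" --pt "3 0 0 0 0 0 1" --pt "2 0 0 0 0 0 1" --pt "2 0 0 0 0 0 1" --pt "0 0 0 0 0 0 1" --pt "0 0 0 0 0 0 1" --pt "0 0 0 0 0 0 1"

```text
clock: 36.1
eef_pos: [0.667, 0.0407, 0.1417]
tool_rot: [0.031, 0.706, -0.031, 0.707]
ft_force: [0.3, 0.7, -0.4]
grip_width: 0.0213
```

Emit:
play_rows --pt "1 -1 0 0 0 0 1" --pt "1 0 0 0 0 0 1" --pt "1 0 0 0 0 0 1" --pt "1 0 0 0 0 0 1" --pt "1 0 0 0 0 0 1" --pt "0.7 0 0 0 0 0 1" --pt "0 0 0 0 0 0 1" --pt "0 0 0 0 0 0 1"

```text
clock: 36.77
eef_pos: [0.6666, 0.0397, 0.1356]
tool_rot: [0.031, 0.706, -0.031, 0.706]
ft_force: [-0.5, 0.5, -0.8]
grip_width: 0.0212
```

Emit:
play_rows --pt "0.7 0 0 0 0 0 1" --pt "0.7 0 0 0 0 0 1" --pt "0.7 0 0 0 0 0 1" --pt "0 0 0 0 0 0 1" --pt "0 0 0 0 0 0 1"

```text
clock: 37.18
eef_pos: [0.6667, 0.0396, 0.1355]
tool_rot: [0.031, 0.706, -0.031, 0.707]
ft_force: [-3.6, -0.3, 6.8]
grip_width: 0.0213
```

```bash
python3 -c "
from h import *
S=camera('side'); Q=cloud(S); o=get_obs(); print(o['eef_pos'].round(4),o['ft_force'].round(1))
save(S,'h2.png',(180,180,280,300),5)"
```

```text
[0.6667 0.0396 0.1355] [-3.3 -0.4  6.4]
```

View pics/h2.png

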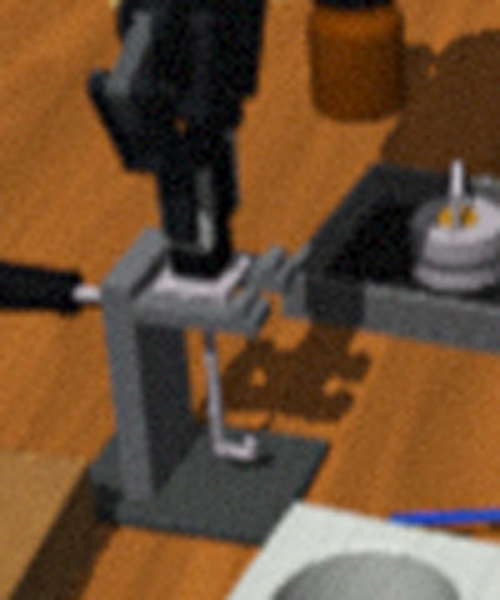

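Emit:
play_rows --pt "-1.2 0 0 0 0 0 1" --pt "0 0 0 0 0 0 -1" --pt "0 0 0 0 0 0 -1" --pt "0 0 0 0 0 0 -1" --pt "0 0 0 0 0 0 -1" --pt "0 0 0 0 0 0 -1" --pt "0 0 0 0 0 0 -1" --pt "0 0 0 0 0 0 -1" --pt "-6 0 0 0 0 0 -1" --pt "-15 0 0 0 0 0 -1" --pt "-20 0 0 0 0 0 -1" --pt "-25 0 0 0 0 0 -1" --pt "-25 0 0 0 0 0 -1" --pt "-25 0 0 0 0 0 -1" --pt "-20 0 0 0 0 0 -1" --pt "0 0 0 0 0 0 -1" --pt "0 0 0 0 0 0 -1"

```text
clock: 38.65
eef_pos: [0.6675, 0.0397, 0.2728]
tool_rot: [0.031, 0.705, -0.031, 0.708]
ft_force: [-0.6, -0.4, -0.3]
grip_width: 0.0852
```

```bash
python3 - <<'E'
from h import *
np.set_printoptions(precision=4,suppress=True)
S=camera('side'); Q=cloud(S)
hs=(abs(Q[...,0]-.667)<.03)&(abs(Q[...,1]-.04)<.03)&(Q[...,2]>.1)&(Q[...,2]<.2); print("handle",Q[hs].min(0),Q[hs].max(0))
print([(np.round(r["centre"],3),round(r["confidence"],2)) for r in pinpoint("hook_grip",S)[:5]])
plan([.5103,-.3977,.2],94.1,.019); plan([.5103,-.3977,.2],-85.9,.019)
E
```

```text
handle [0.6371 0.0146 0.1001] [0.6968 0.0697 0.1756]
[(array([0.311, 0.272, 0.012]), 0.93), (array([0.467, 0.038, 0.012]), 0.74), (array([ 0.594, -0.162,  0.017]), 0.73), (array([0.782, 0.297, 0.012]), 0.7), (array([0.667, 0.038, 0.144]), 0.6)]
t 38.75 tcp [0.6663 0.0396 0.2697] grasp [0.6663 0.0396 0.2887] yaw y 85.0 x [-0.002 -0.    -1.   ] w 0.0857 F [ 1.3 -0.   0. ]
shift mm (tool axes now) [  89.  -449.2 -117.2] turn [-0.1587 -0.0015  0.0001] | shift in target axes [  88.7 -425.1 -186.8] j [0.06 0.6  0.64 1.62 0.   0.15]
t 38.75 tcp [0.6663 0.0396 0.2697] grasp [0.6663 0.0396 0.2887] yaw y 85.0 x [-0.002 -0.    -1.   ] w 0.0857 F [ 1.3 -0.   0. ]
shift mm (tool axes now) [  89.  -449.2 -117.2] turn [2.9828 0.0001 0.0023] | shift in target axes [ 88.7 425.1 186.8] j [0.06 0.6  0.64 1.62 0.   0.15]
```

Emit:
play_rows --pt "0 0 0 0.1193 0 0 -1" --pt "0 0 0 0.1193 0 0 -1" --pt "0 0 0 0.1193 0 0 -1" --pt "0 0 0 0.1193 0 0 -1" --pt "0 0 0 0.1193 0 0 -1" --pt "0 0 0 0.1193 0 0 -1" --pt "0 0 0 0.1193 0 0 -1" --pt "0 0 0 0.1193 0 0 -1" --pt "0 0 0 0.1193 0 0 -1" --pt "0 0 0 0.1193 0 0 -1" --pt "0 0 0 0.1193 0 0 -1" --pt "0 0 0 0.1193 0 0 -1" --pt "0 0 0 0.1193 0 0 -1" --pt "0 0 0 0.1193 0 0 -1" --pt "0 0 0 0.1193 0 0 -1" --pt "0 0 0 0.1193 0 0 -1" --pt "0 0 0 0.1193 0 0 -1" --pt "0 0 0 0.1193 0 0 -1" --pt "0 0 0 0.1193 0 0 -1" --pt "0 0 0 0.1193 0 0 -1"

```text
clock: 40.42
eef_pos: [0.6658, 0.0396, 0.2685]
tool_rot: [-0.667, -0.23, 0.67, -0.23]
ft_force: [-0.6, -0.4, -0.4]
grip_width: 0.0856
```

Emit:
play_rows --pt "0 0 0 0.1193 0 0 -1" --pt "0 0 0 0.1193 0 0 -1" --pt "0 0 0 0.1193 0 0 -1" --pt "0 0 0 0.1193 0 0 -1" --pt "0 0 0 0.1193 0 0 -1" --pt "0 30.4 13.3 0 0 0 -1" --pt "0 30.4 13.3 0 0 0 -1" --pt "0 30.4 13.3 0 0 0 -1" --pt "0 30.4 13.3 0 0 0 -1" --pt "0 30.4 13.3 0 0 0 -1" --pt "0 30.4 13.3 0 0 0 -1" --pt "0 30.4 13.3 0 0 0 -1" --pt "0 30.4 13.3 0 0 0 -1" --pt "7 30.4 13.3 0 0 0 -1" --pt "10 30.4 13.3 0 0 0 -1" --pt "15 30.4 13.3 0 0 0 -1" --pt "20 30.4 13.3 0 0 0 -1" --pt "20 30.4 13.3 0 0 0 -1" --pt "20 30.4 13.3 0 0 0 -1" --pt "0 0 0 0 0 0 -1"

```text
clock: 42.08
eef_pos: [0.5056, -0.4017, 0.1712]
tool_rot: [-0.703, -0.025, 0.71, -0.021]
ft_force: [0.1, 1.1, -0.6]
grip_width: 0.0852
```

Emit:
play_rows --pt "0 0 0 0 0 0 -1" --pt "0 0 0 0 0 0 -1" --pt "0 0 0 0 0 0 -1"

```text
clock: 42.33
eef_pos: [0.5121, -0.3973, 0.179]
tool_rot: [0.707, 0.026, -0.706, 0.026]
ft_force: [0.6, 0.8, 0.0]
grip_width: 0.0849
```

```bash
python3 - <<'E'
from h import *
plan([.5103,-.3977,.076],-85.9,.019)
E
```

```text
t 42.33 tcp [ 0.5121 -0.3973  0.179 ] grasp [ 0.5121 -0.3973  0.198 ] yaw y -85.8 x [ 0.  0. -1.] w 0.0849 F [0.6 0.8 0. ]
shift mm (tool axes now) [122.    0.3   1.9] turn [ 0.0016 -0.0004  0.0001] | shift in target axes [122.    0.3   1.9] j [-0.66  0.56  0.35  1.36  0.    2.41]
```

Emit:
play_rows --pt "18 0 1.5 0 0 0 -1" --pt "18 0 0 0 0 0 -1" --pt "18 0 0 0 0 0 -1" --pt "16 0 0 0 0 0 -1" --pt "14 0 0 0 0 0 -1" --pt "12 0 0 0 0 0 -1" --pt "10 0 0 0 0 0 -1" --pt "8 0 0 0 0 0 -1" --pt "0 0 0 0 0 0 -1" --pt "0 0 0 0 0 0 1" --pt "0 0 0 0 0 0 1" --pt "0 0 0 0 0 0 1" --pt "0 0 0 0 0 0 1" --pt "0 0 0 0 0 0 1" --pt "0 0 0 0 0 0 1" --pt "0 0 0 0 0 0 1" --pt "0 0 0 0 0 0 1" --pt "0 0 0 0 0 0 1" --pt "0 0 0 0 0 0 1"

```text
clock: 43.92
eef_pos: [0.5102, -0.3987, 0.0653]
tool_rot: [0.707, 0.025, -0.706, 0.026]
ft_force: [-0.9, -1.0, 3.7]
grip_width: 0.0103
```

```bash
python3 - <<'E'
from h import *
plan([.5103,-.3977,.084],-85.9,.019); print(get_obs()['ft_torque'].round(2))
E
```

```text
t 43.92 tcp [ 0.5102 -0.3987  0.0653] grasp [ 0.5102 -0.3987  0.0843] yaw y -85.9 x [ 0.001 -0.001 -1.   ] w 0.0103 F [-0.9 -1.   3.7]
shift mm (tool axes now) [ 0.3 -1.  -0.2] turn [ 0.0001 -0.0005 -0.0009] | shift in target axes [ 0.3 -1.  -0.2] j [-0.66  0.64  0.17  1.11 -0.    2.41]
[-0.11  0.23 -0.07]
```

Emit:
play_rows --pt "0 0 0 -0.1 0 0 1" --pt "0 0 0 -0.1 0 0 1" --pt "0 0 0 -0.1 0 0 1" --pt "0 0 0 -0.1 0 0 1" --pt "0 0 0 -0.1 0 0 1" --pt "0 0 0 -0.1 0 0 1" --pt "0 0 0 -0.1 0 0 1" --pt "0 0 0 -0.1 0 0 1" --pt "0 0 0 -0.1 0 0 1" --pt "0 0 0 -0.1 0 0 1" --pt "0 0 0 -0.1 0 0 1" --pt "0 0 0 -0.1 0 0 1" --pt "0 0 0 -0.1 0 0 1" --pt "0 0 0 -0.1 0 0 1" --pt "0 0 0 -0.1 0 0 1" --pt "0 0 0 -0.1 0 0 1" --pt "0 0 0 -0.1 0 0 1" --pt "0 0 0 -0.1 0 0 1" --pt "0 0 0 -0.1 0 0 1" --pt "0 0 0 0 0 0 1"

```text
clock: 45.58
eef_pos: [0.5111, -0.3993, 0.0653]
tool_rot: [0.39, 0.589, -0.39, 0.591]
ft_force: [2.2, -2.8, 2.7]
grip_width: 0.011
```

```bash
cat > k.py <<'E'
from h import *
plan([.5103,-.3977,.084],0,.019); o=get_obs(); print(o['ft_torque'].round(2),o['tau'].round(2))
E
python3 k.py
```

```text
t 45.58 tcp [ 0.5111 -0.3993  0.0653] grasp [ 0.5111 -0.3993  0.0843] yaw y 23.1 x [ 0.002 -0.002 -1.   ] w 0.0110 F [ 2.2 -2.8  2.7]
shift mm (tool axes now) [ 0.3 -0.1 -1.8] turn [ 0.4027  0.0025 -0.0019] | shift in target axes [ 0.3 -0.8 -1.6] j [-0.66  0.64  0.18  1.11 -0.    0.5 ]
[-0.5  -0.43  0.  ] [  0.43 -51.39  20.95   1.17   0.22  -0.65]
```

Emit:
play_rows --pt "0 0 0 -0.06 0 0 1" --pt "0 0 0 -0.06 0 0 1" --pt "0 0 0 -0.06 0 0 1" --pt "0 0 0 -0.06 0 0 1" --pt "0 0 0 -0.06 0 0 1" --pt "0 0 0 -0.06 0 0 1" --pt "0 0 0 -0.06 0 0 1" --pt "0 0 0 -0.06 0 0 1" --pt "0 0 0 -0.06 0 0 1" --pt "0 0 0 -0.06 0 0 1" --pt "0 0 0 0 0 0 1" --pt "0 0 0 0 0 0 1"

```text
clock: 46.58
eef_pos: [0.5114, -0.3991, 0.0653]
tool_rot: [0.199, 0.677, -0.2, 0.679]
ft_force: [4.1, -2.9, 2.6]
grip_width: 0.0105
```

```bash
python3 k.py
```

```text
t 46.58 tcp [ 0.5114 -0.3991  0.0653] grasp [ 0.5114 -0.3991  0.0843] yaw y 57.2 x [ 0.003 -0.002 -1.   ] w 0.0105 F [ 4.1 -2.9  2.6]
shift mm (tool axes now) [ 0.3  0.6 -1.7] turn [ 0.9983  0.003  -0.0018] | shift in target axes [ 0.3 -1.1 -1.4] j [-0.66  0.64  0.18  1.11  0.   -0.09]
[-0.55 -0.87  0.01] [-3.900e-01 -5.124e+01  1.995e+01  1.950e+00 -1.500e-01 -1.000e-02]
```

Emit:
play_rows --pt "0 0 0 -0.03 0 0 1" --pt "0 0 0 -0.03 0 0 1" --pt "0 0 0 -0.03 0 0 1" --pt "0 0 0 -0.03 0 0 1" --pt "0 0 0 -0.03 0 0 1" --pt "0 0 0 -0.03 0 0 1" --pt "0 0 0 -0.03 0 0 1" --pt "0 0 0 -0.03 0 0 1" --pt "0 0 0 0 0 0 1"

```text
clock: 47.33
eef_pos: [0.5115, -0.3989, 0.0653]
tool_rot: [0.117, 0.696, -0.117, 0.699]
ft_force: [4.4, -3.2, 1.7]
grip_width: 0.0106
```

```bash
python3 k.py
```

```text
t 47.33 tcp [ 0.5115 -0.3989  0.0653] grasp [ 0.5115 -0.3989  0.0843] yaw y 71.0 x [ 0.003 -0.001 -1.   ] w 0.0106 F [ 4.4 -3.2  1.7]
shift mm (tool axes now) [ 0.3  0.7 -1.5] turn [ 1.2386  0.003  -0.002 ] | shift in target axes [ 0.3 -1.2 -1.2] j [-0.66  0.64  0.18  1.11  0.   -0.33]
[-0.37 -1.01 -0.33] [ -0.39 -51.22  19.94   1.95  -0.33  -0.55]
```

Emit:
play_rows --pt "0 0 0 -0.03 0 0 1" --pt "0 0 0 -0.02 0 0 1" --pt "0 0 0 0 0 0 1" --pt "0 0 0 0 0 0 1"

```text
clock: 47.67
eef_pos: [0.5115, -0.3989, 0.0654]
tool_rot: [0.1, 0.699, -0.101, 0.701]
ft_force: [4.6, -1.6, 2.2]
grip_width: 0.0109
```

```bash
python3 k.py
```

```text
t 47.67 tcp [ 0.5115 -0.3989  0.0654] grasp [ 0.5115 -0.3989  0.0844] yaw y 73.6 x [ 0.003 -0.001 -1.   ] w 0.0109 F [ 4.6 -1.6  2.2]
shift mm (tool axes now) [ 0.4  0.8 -1.5] turn [ 1.2854  0.003  -0.0024] | shift in target axes [ 0.4 -1.2 -1.2] j [-0.66  0.64  0.18  1.11  0.   -0.38]
[-0.34 -1.07 -1.11] [-2.000e-02 -5.115e+01  1.994e+01  1.930e+00 -5.100e-01 -1.130e+00]
```

The torque rises against the stop, so I'll release and retreat.

Emit:
play_rows --pt "0 0 0 0 0 0 -1" --pt "0 0 0 0 0 0 -1" --pt "0 0 0 0 0 0 -1" --pt "0 0 0 0 0 0 -1" --pt "0 0 0 0 0 0 -1" --pt "0 0 0 0 0 0 -1" --pt "-5 0 0 0 0 0 -1" --pt "-15 0 0 0 0 0 -1" --pt "-25 0 0 0 0 0 -1" --pt "-30 0 0 0 0 0 -1" --pt "-30 0 0 0 0 0 -1" --pt "-30 0 0 0 0 0 -1" --pt "-30 0 -30 0 0 0 -1" --pt "0 0 -35 0 0 0 -1" --pt "0 0 -35 0 0 0 -1" --pt "0 0 -35 0 0 0 -1" --pt "0 0 -30 0 0 0 -1" --pt "0 0 0 0 0 0 -1" --pt "0 0 0 0 0 0 -1"

```text
clock: 49.25
eef_pos: [0.3508, -0.3527, 0.2302]
tool_rot: [0.099, 0.7, -0.099, 0.701]
ft_force: [0.2, -0.8, -0.6]
grip_width: 0.0855
```

```bash
cat > fin.py <<'E'
from h import *
from tray import tray
np.set_printoptions(precision=4,suppress=True)
T=camera("top"); S=camera("side"); P=cloud(T)
x,y,z=P[...,0],P[...,1],P[...,2]
kn=(abs(x-.51)<.05)&(abs(y+.4)<.05)&(abs(z-.084)<.007); print("knob",cv2.minAreaRect(P[kn][:,:2].astype(np.float32)*1000))
print("tray",tray())
for n,X in(("top",P),("side",cloud(S))):
  for cx,cy in((.497,-.1436),(.5957,-.159)):
    q=X[(np.hypot(X[...,0]-cx,X[...,1]-cy)<.045)&(X[...,2]>.03)&(X[...,2]<.1)]; t=q[abs(q[:,2]-.035)<.004]; print(n,'drum top',t.min(0),t.max(0),'max z',q[:,2].max())
h=(abs(x-.67)<.04)&(abs(y-.04)<.04)&(z>.165); print("handle top",P[h].mean(0),h.sum())
f=T["frame"][...,::-1]; M=np.zeros((580,800,3),np.uint8)
M[:400,:]=cv2.resize(f[140:290,210:510],(800,400),interpolation=cv2.INTER_CUBIC)
M[400:,:180]=cv2.resize(f[215:265,400:450],(180,180),interpolation=cv2.INTER_CUBIC)
M[400:,200:440]=cv2.resize(S["frame"][200:290:1,190:310,::-1],(240,180)); cv2.imwrite("pics/fin.png",M); print(get_obs()["eef_pos"])
E
python3 fin.py
```

```text
knob ((510.75177001953125, -397.977294921875), (12.075948715209961, 44.09165573120117), 70.63484954833984)
tray (((546.4157104492188, -151.3135986328125), (130.7086639404297, 250.09127807617188), 81.17809295654297), 686)
top drum top [ 0.4716 -0.1691  0.031 ] [ 0.5197 -0.1208  0.0389] max z 0.07192454652987146
top drum top [ 0.5724 -0.1848  0.0311] [ 0.6199 -0.1363  0.0387] max z 0.06941506935019848
side drum top [ 0.4728 -0.1657  0.031 ] [ 0.5201 -0.1155  0.0351] max z 0.06529052179061201
side drum top [ 0.5746 -0.1761  0.031 ] [ 0.6213 -0.1318  0.0382] max z 0.06478291828194116
handle top [0.6663 0.0389 0.176 ] 102
[ 0.3531 -0.3536  0.2297]
```

View pics/fin.png

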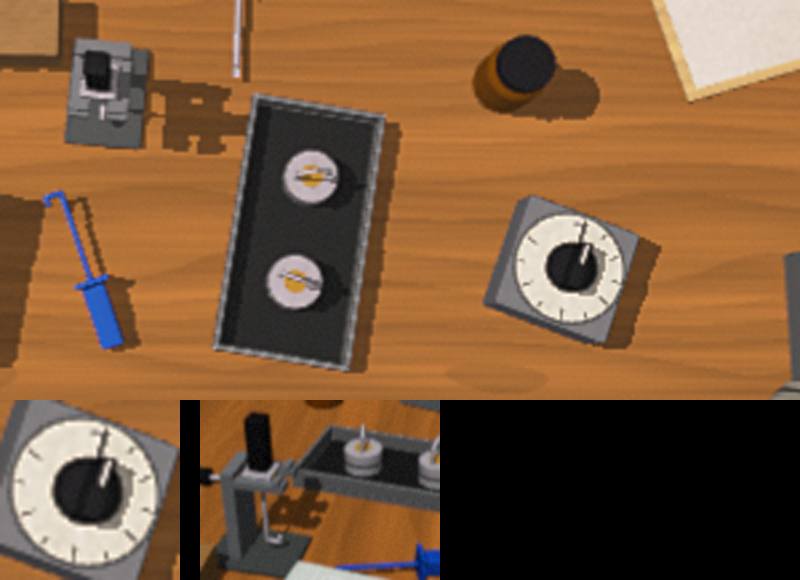

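```bash
python3 -c "
from workcell import *
print(job_done())"
```

```text
the job is handed in; nothing more can be done
None
```

The job is done and handed in, at about 49 s of the 210 s allowed.

- **Carriers:** two were present, in the two wells nearest the robot; the far two were empty. I hooked each one by its loop, drew it out and set it in the tray. The last pictures from both cameras show them upright, about 100 mm apart and inside the walls. The fingers never touched a carrier.
- **Hook:** the black-handled hook is back in its rest. The handle top reads 0.176 m at (0.666, 0.039), the same as at the start within about 1 mm. The blue, pink and white look-alikes were left alone.
- **Gauge:** I turned the knob anticlockwise until the torque rose to about 1.1 N m against the stop. The pointer is on the dial's zero mark, at about -19.4° against the box's own -20.4°, which is within measuring error.
- **Tray and bystanders:** the tray had not moved when I last measured it. I did not touch the carton, screwdriver or jar, though I only checked them by eye in the last picture and the carton and screwdriver are partly outside it.

None of the final checks failed. The two cameras disagreed by up to 4 mm on some positions (carriers and rest), which changed nothing.

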